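Make up a balancing kit and a fitting kit

ROBOT

A 6-joint arm with a two-finger parallel gripper is mounted at the origin on a cart in front of the work surface, level with it; the furniture and walls round the work are solid. World frame = base frame: x ahead of the robot, y to its left, z up, the work surface at z = 0. Lengths are in m, angles in rad, forces in N, time in s.
With the tool pointing down it reaches from about 0.3 to 0.875 m from the base axis. Payload 6.4 kg.
Tool frame: the origin (TCP) lies between the finger pads; the fingertips stand tip_extent ahead of it and the grasp point (between the pads) lies 5 mm behind it (tip_extent is the distance from the TCP to the fingertips, in m); z points along the fingers, y is the direction in which the jaws open and shut (so a half turn about z gives the same grasp; the last joint's range is limited). The gripper opens to 85 mm and grips with 20 to 120 N. Pads are 22 mm wide; open, the fingers measure 114 mm over their backs; the gripper's body (76 mm by 85 mm) begins 54 mm behind the grasp point. The pads swing forward as they close: fully open they stand 13 mm farther back than shut.
Start: joints at [-1.422, 0.181, 1.607, -0, 1.354, -0.206], TCP at [0.2, -0.539, 0.245] pointing down, gripper open.
Joint ranges: [-2.99, 2.99], [-0.89, 2.07], [0.3, 2.58], [-1.14, 4.28], [0, 2.63], [-3.12, 3.12]. Speed limits (rad/s): [2.57, 2.57, 3.01, 3.14, 3.14, 3.14].

INTERFACE

Orientations are given as a unit quaternion [w, x, y, z].
In Python, from bench import * gives the robot as it stands.
- The arm moves only by the shell command python3 -m jog 'ROWS'. ROWS is JSON, a list of rows, each a list of 3 entries, a list of its own where there are three numbers: the shift along the tool's x, y, z in mm, then the turn, a rotation vector about the tool's x, y, z in rad, then the opening, from 0 (shut) to 1 (fully open). A call has 1 to 20 rows; each row is the pose to reach, as a shift and turn from the pose measured when the call began, along the tool's axes at that moment; what a row does not reach only later rows make up. A row lasts 1/12 s, in which the tool goes at most 41.7 mm and 7.16 degrees, less where a joint would pass 70% of its speed; a pose out of reach is approached as far as the arm can. A call with a gripper value outside its range is refused whole. The fingers move at their own pace and stop on an object; the grip force is fixed at half the most. Time passes only in rows, so rows that repeat a pose let the fingers close. It gives the time, the measured TCP pose, the force and the opening at its end, in the units of the state.
- get_obs(): the state, without advancing time (a new reading comes with each control period).
- camera(name): name is "scene" or "top"; returns (picture, depth): 480x640x3 uint8, red, green, blue; 480x640 float32, m along the optical axis (not along the pixel's ray), 0 where there is no reading.
- get_calibration(name): a dict with "fx", "fy", "cx", "cy" (pixels), "world_from_camera" (4x4, takes a point from camera to world coordinates). Camera axes: x right, y down, z forward; pixel columns grow to the right and rows downward; lengths in m; the calibration is good to about 2 mm. A picture is of the moment at which its call begins. get_calibration takes no time and is no camera call.
- hand_in(): hands the job in, once; it reports no verdict.
The state is a dict: "time_s": time; "q": joint angles; "dq": joint speeds; "joint_efforts": joint torques, N m; "eef_pos": TCP position; "eef_rot": TCP orientation; "wrist_force": force on the tool from outside, world axes, zero at the start; "torque": the same for the moment, N m; "opening": opening from 0.0 (shut) to 1.0 (fully open).
Only numpy, scipy, OpenCV 4.12 (cv2) and the standard library are available. Lean on these libraries where they do the work, as an engineer would, in place of code of your own. Each camera call takes 0.05 s, during which the arm holds its last target.

TASK

Make up the two kits from the parts lying on the table, each part seated in the foam pocket cut for it, flat and upright. First complete the balancing kit in the three-pocket tray: the brass gauge rotor, the aluminium block of trial masses and the little putty dish. After that complete the fitting kit in the two-pocket tray: the screw jar and the screwdriver.

Things in the scene. Friction and masses are not known exactly. Their poses are not given: they have to be found in the camera images.
- gauge_rotor_center (a point): Calibration rotor: brass disc 28 mm in diameter midway on a thin arbor 76 mm long, lying on its side (a slimmer, longer rotor with a dark pack lies about too and is not wanted). The point is the disc's centre, 14 mm above what it lies on; y runs along the arbor. It can roll. It meets things as a cylinder 28 mm by 76 mm; grip across the disc.
- trial_block: Aluminium block 32 (x) by 56 (y) by 16 mm high, with three small brass trial masses standing in a row along y on its top, up to 27 mm high in all. Origin at the centre of its underside, z up. Grip across its 32 mm, on the block's sides.
- putty_dish: Small round open cream-white dish with a dab of yellow putty, 33 mm in diameter, 12 mm high. Origin at the centre of its underside, z up. Grip across the outside, close to the surface.
- screw_jar: Clear round jar of small screws with a plain paper band and a grey cap (seen from above: a grey disc), 50 mm in diameter, 58 mm high; the cap does not come off. Origin at the centre of its underside, z up.
- screwdriver: Screwdriver with a red handle, lying along its y axis, 158 mm long, 18 mm wide, handle 21 mm high. Origin at the middle of its length, at the underside, z up; the handle is on the +y side, from 4 to 76 mm, 16 mm wide across the grip (it balances at y = +40 mm), the thin blade on the -y side.
- balance_tray: Three-pocket tray, fixed: 140 (x) by 172 (y) by 11 mm, grey, black foam top; origin: centre of underside. Pocket floors (light grey) at z = 7 mm, foam top 11 mm. Rotor pocket: centre (+38, +30) mm, 36 by 92, long in y, sides sloping to a shallow V (rotor centre rests at z = 21 mm). Block pocket: centre (-37, +30), 48 by 72, long in y. Dish pocket: round, 48 wide, centre (0, -52).
- fitting_tray: Two-pocket tray, fixed: 140 (x) by 190 (y) by 11 mm, grey, black foam top; origin: centre of underside, z up. Pocket floors (light grey) at z = 7 mm, foam top 11 mm. Screwdriver pocket: centre (-40, 0) mm, 36 by 174, long in y, handle at either end. Jar pocket: round, 64 wide, centre (+28, +30).

How it is judged:
On the way, in this order (a step that is already met when the one before it is completed fails the run):
1. gauge rotor, trial block and putty dish lie in their pockets of the balancing tray (before the fitting kit is complete) (x of gauge_rotor_center in the frame of balance_tray between 0.028 and 0.048 m and y of gauge_rotor_center in the frame of balance_tray between 0.018 and 0.042 m and z of gauge_rotor_center in the frame of balance_tray between 0.018 and 0.024 m and angle between the y axis of gauge_rotor_center and the y axis of balance_tray, either way round below 0.15 rad and x of trial_block in the frame of balance_tray between -0.049 and -0.025 m and y of trial_block in the frame of balance_tray between 0.018 and 0.042 m and z of trial_block in the frame of balance_tray between 0.004 and 0.009 m and angle between each of trial_block, putty_dish's own z axis and vertical below 0.12 rad and x of putty_dish in the frame of balance_tray between -0.01 and 0.01 m and y of putty_dish in the frame of balance_tray between -0.062 and -0.042 m and z of putty_dish in the frame of balance_tray between 0.004 and 0.009 m and linear speed of each of gauge_rotor, trial_block, putty_dish below 0.02 m/s), for 0.2 s.
2. screw jar and screwdriver lie in their pockets of the fitting tray (x of screw_jar in the frame of fitting_tray between 0.018 and 0.038 m and y of screw_jar in the frame of fitting_tray between 0.02 and 0.04 m and z of screw_jar in the frame of fitting_tray between 0.004 and 0.009 m and angle between each of screw_jar, screwdriver's own z axis and vertical below 0.12 rad and x of screwdriver in the frame of fitting_tray between -0.052 and -0.028 m and y of screwdriver in the frame of fitting_tray between -0.012 and 0.012 m and z of screwdriver in the frame of fitting_tray between 0.003 and 0.009 m and angle between the y axis of screwdriver and the y axis of fitting_tray, either way round below 0.15 rad and linear speed of each of screw_jar, screwdriver below 0.02 m/s), for 0.2 s.
At the end, for the whole second after the job is handed in: All five at rest on their own pocket floors (within 2 mm; rotor centre at most 24 mm up), within 10 mm of the pocket centre (12 mm along the rotor, and for block and screwdriver); rotor and screwdriver within 0.15 rad of the pocket line, either way; the others upright within 0.12 rad (all of step 1 and all of step 2); the robot touches nothing.
It also fails if it takes over 118 s, if anything falls off the work surface, if the arm or the gripper's body presses on something with over 40 N, if the wrist force passes 120 N, or if a joint passes its speed limit or range.

## Working session

There is one attempt and no reset: what is moved stays moved. The work goes in short steps, Python scripts to look and compute and a shell command to move; the robot and the scene stay as the last step left them, time stands still between calls to the robot, and variables do not carry over. Pictures are saved under pics/ and viewed, and the job is handed in when it is done.

```bash
ls; mkdir -p pics
python3 - <<'E'
from bench import *
import cv2
print(get_obs())
for n in("scene","top"):
    p,d=camera(n); cv2.imwrite(f"pics/{n}0.png",p[:,:,::-1]); import numpy as np; np.save(f"/tmp/{n}0.npy",d)
    c=get_calibration(n);print(n,c)
E
```

```text
pics
{'time_s': 0.0, 'q': array([-1.42231787e+00,  1.81540819e-01,  1.60798964e+00,  9.73293436e-06,
        1.35379760e+00, -2.06313455e-01]), 'dq': array([-0.0015136 , -0.00056979,  0.00138815,  0.00072932, -0.00040477,
       -0.0004101 ]), 'joint_efforts': array([-8.24445469e-04, -4.44867611e+01, -3.51343739e+01, -3.15536226e-04,
        9.40412952e-03, -2.31351868e-05]), 'eef_pos': array([ 0.19968588, -0.53866027,  0.24439313]), 'eef_rot': array([-8.67204073e-04,  9.84306372e-01,  1.76465897e-01,  2.98377788e-05]), 'wrist_force': array([0.78107162, 0.74712894, 0.17159458]), 'torque': array([-0.00704666, -0.03386969,  0.05276033]), 'opening': 0.9999028003536692}
scene {'fx': 520.9328847454019, 'fy': 520.9328847454019, 'cx': 325.33574511731655, 'cy': 239.92189120991628, 'world_from_camera': array([[ 0.83189886,  0.41239179, -0.37131833,  0.95809589],
       [ 0.5549197 , -0.6147144 ,  0.56052684, -0.67844846],
       [ 0.00290194, -0.67235349, -0.74022454,  0.8945693 ],
       [ 0.        ,  0.        ,  0.        ,  1.        ]])}
top {'fx': 557.9871381718696, 'fy': 557.9871381718696, 'cx': 320.852628576815, 'cy': 243.91882265320416, 'world_from_camera': array([[ 0.02057728, -0.99150495,  0.12843096,  0.37398861],
       [-0.99973623, -0.01909519,  0.01276079, -0.02488603],
       [-0.01019997, -0.12865967, -0.99163635,  1.12478279],
       [ 0.        ,  0.        ,  0.        ,  1.        ]])}
```

View pics/scene0.png

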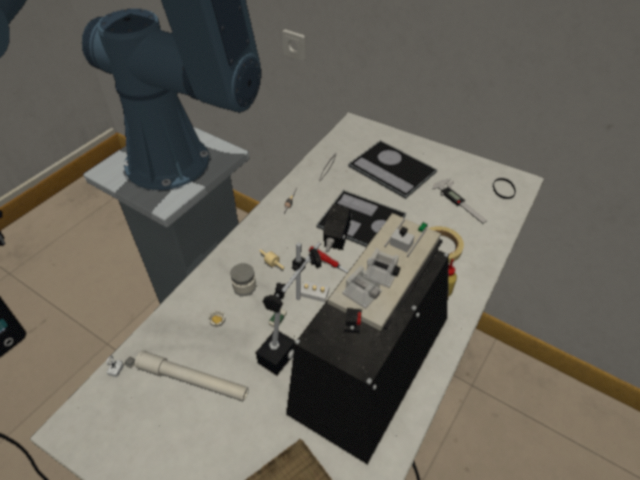

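View pics/top0.png

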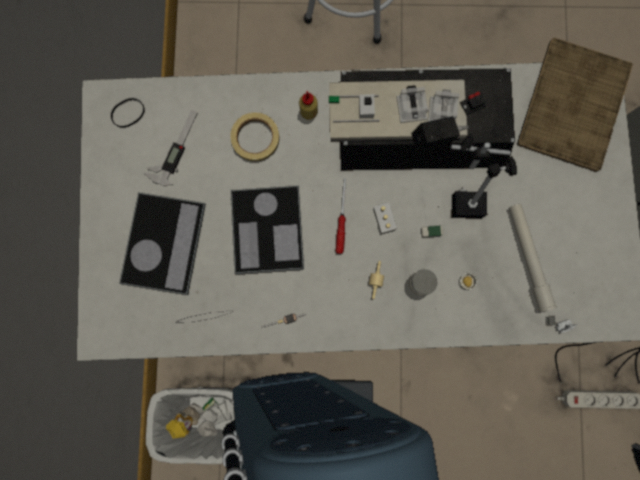

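```bash
cat > h.py <<'E'
from bench import *
import numpy as np, cv2
def snap(name,fn,crop=None,k=4):
    p,d=camera(name); np.save(f"/tmp/{fn}.npy",d); np.save(f"/tmp/{fn}_p.npy",p)
    return p,d
def cropsave(fn,name,crop,k):
    p=np.load(f"/tmp/{fn}_p.npy");u0,v0,u1,v1=crop
    cv2.imwrite(f"pics/{name}.png",cv2.resize(p[v0:v1,u0:u1,::-1],None,fx=k,fy=k,interpolation=cv2.INTER_CUBIC))
def ray(cam,u,v,z):
    c=get_calibration(cam);T=c["world_from_camera"]
    r=T[:3,:3]@np.array([(u-c["cx"])/c["fx"],(v-c["cy"])/c["fy"],1]);o=T[:3,3]
    return o+r*(z-o[2])/r[2]
def pts(cam,d):
    c=get_calibration(cam);T=c["world_from_camera"]
    v,u=np.mgrid[:480,:640]
    P=np.stack([(u-c["cx"])/c["fx"]*d,(v-c["cy"])/c["fy"]*d,d],-1)
    return P@T[:3,:3].T+T[:3,3]
E
python3 - <<'E'
from h import *
p=cv2.imread("pics/top0.png")[:,:,::-1]; np.save("/tmp/top0_p.npy",p)
p=cv2.imread("pics/scene0.png")[:,:,::-1]; np.save("/tmp/scene0_p.npy",p)
cropsave("top0","c1",(320,170,500,305),4.4)
cropsave("top0","c2",(110,170,310,310),4)
cropsave("scene0","c3",(200,120,470,380),2.9) if 0 else cropsave("scene0","c3",(190,130,460,330),2.9)
P=pts("top",np.load("/tmp/top00.npy" if 0 else "/tmp/top0.npy"))
for n,(u,v) in dict(rotor=(376,280),block=(385,219),dish=(467,282),jar=(421,284),drv=(341,240),magbase=(468,205),arm=(485,190),cam=(435,130),machine=(350,150),beam=(350,125),tray=(286,200),tray2=(135,270),table=(300,290),tip=(510,165),black2=(410,105),tube=(530,250)).items(): print(n,P[v,u].round(3))
# height map picture
z=P[...,2]; cv2.imwrite("pics/z0.png",cv2.applyColorMap(np.clip(z/0.35*255,0,255).astype(np.uint8),cv2.COLORMAP_JET))
E
```

```text
rotor [ 0.447 -0.12   0.03 ]
block [ 0.571 -0.139  0.015]
dish [ 0.448 -0.304  0.007]
jar [ 0.439 -0.203  0.059]
drv [ 0.526 -0.051  0.016]
magbase [ 0.597 -0.299  0.042]
arm [ 0.638 -0.345 -0.   ]
cam [ 0.654 -0.182  0.315]
machine [ 0.673 -0.061  0.146]
beam [ 0.7   -0.059  0.202]
tray [0.607 0.062 0.012]
tray2 [0.458 0.361 0.013]
table [0.425 0.029 0.004]
tip [ 0.624 -0.319  0.238]
black2 [ 0.73  -0.158  0.222]
tube [ 0.512 -0.423  0.028]
```

View pics/c1.png

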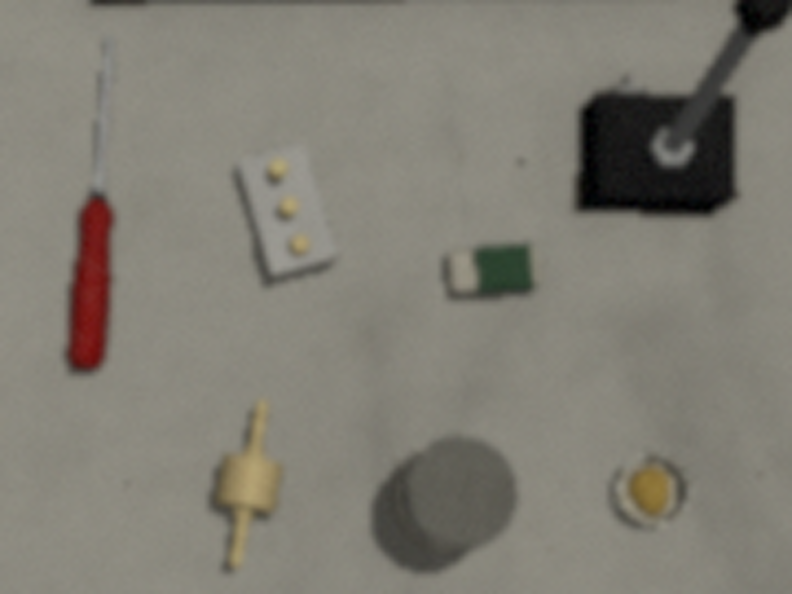

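View pics/c2.png

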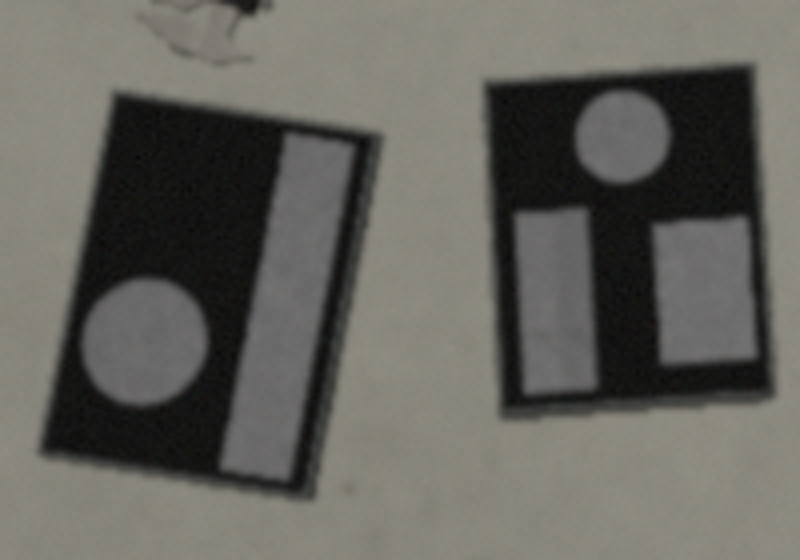

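View pics/c3.png

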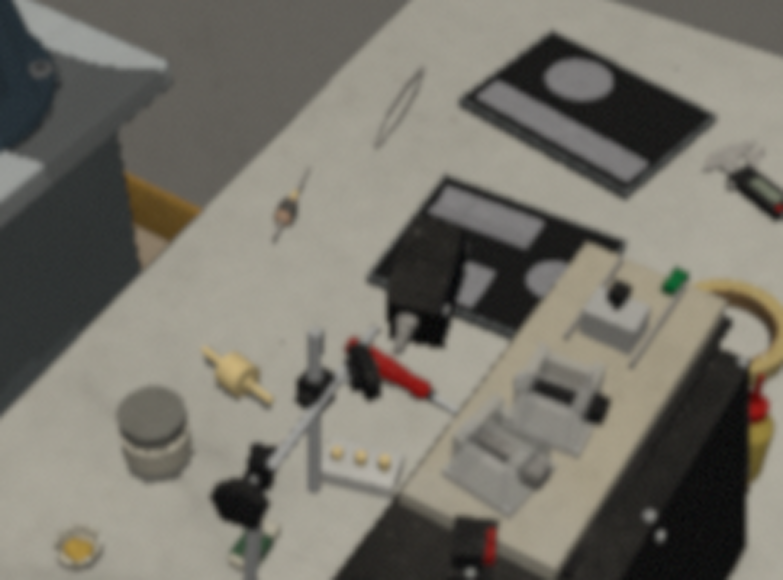

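View pics/z0.png

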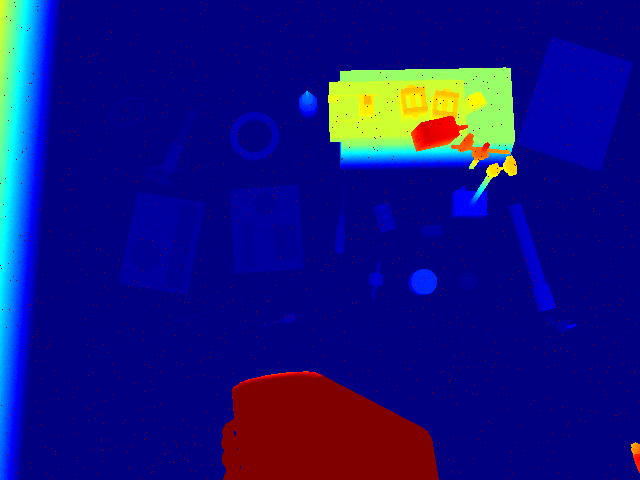

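```bash
cat >> h.py <<'E'
from scipy.spatial.transform import Rotation as Ro
def go(x,y,z,yawdeg=None):
    """shift (mm) and turn about tool z from the present pose; z is of the TCP, m"""
    o=get_obs();w,a,b,c=o["eef_rot"];R=Ro.from_quat([a,b,c,w]);X=R.as_matrix()[:,0];cur=np.degrees(np.arctan2(X[1],X[0]))
    t=cur if yawdeg is None else cur+((yawdeg-cur+90)%180-90)
    c,s=np.cos(np.radians(t)),np.sin(np.radians(t))
    T=np.array([[c,s,0],[s,-c,0],[0,0,-1.]])
    rv=(R.inv()*Ro.from_matrix(T)).as_rotvec()
    sh=R.inv().apply(np.array([x,y,z])-o["eef_pos"])*1e3
    print("shift",sh.round(1),"turn",rv.round(3),"rows>=",max(np.linalg.norm(sh)/41.7,np.degrees(np.linalg.norm(rv))/7.16).round(1),"yaw",cur.round(1))
E
python3 -c "
from h import *
go(.43,-.04,.12,-10.3)
C=lambda x,y,z: ray('scene',*px(x,y,2.9,190,130),z)[:2].round(4)
print(C(239,373,.014),C(153,412,.058),C(78,548,.012),C(361,459,.025))"
```

```text
shift [ 389.2 -387.4  125.2] turn [-0.002  0.     0.535] rows>= 13.5 yaw 20.3
[ 0.449  -0.1229] [ 0.446  -0.2133] [ 0.4524 -0.3099] [ 0.5775 -0.1452]
```

```bash
python3 -m jog '[[[100,-100,30],[0,0,0.12],0.33],[[389,-387,125],[-0.002,0,0.535],0.33],[[389,-387,125],[-0.002,0,0.535],0.33],[[389,-387,125],[-0.002,0,0.535],0.33],[[389,-387,125],[-0.002,0,0.535],0.33],[[389,-387,125],[-0.002,0,0.535],0.33],[[389,-387,125],[-0.002,0,0.535],0.33],[[389,-387,125],[-0.002,0,0.535],0.33],[[389,-387,125],[-0.002,0,0.535],0.33],[[389,-387,125],[-0.002,0,0.535],0.33],[[389,-387,125],[-0.002,0,0.535],0.33],[[389,-387,125],[-0.002,0,0.535],0.33],[[389,-387,125],[-0.002,0,0.535],0.33],[[389,-387,125],[-0.002,0,0.535],0.33],[[389,-387,125],[-0.002,0,0.535],0.33],[[389,-387,125],[-0.002,0,0.535],0.33],[[389,-387,125],[-0.002,0,0.535],0.33],[[389,-387,125],[-0.002,0,0.535],0.33]]'; python3 -c "
from h import *
go(.43,-.04,.025,-10.3)"
```

```text
time_s: 1.6
eef_pos: [0.4299, -0.0414, 0.1204]
eef_rot: [0.0, 0.996, -0.091, 0.0]
wrist_force: [0.4, 0.4, -0.4]
opening: 0.331
shift [-0.2 -1.5 95.4] turn [ 0.001 -0.    -0.002] rows>= 2.3 yaw -10.4
```

```bash
python3 -m jog '[[[0,0,40],[0,0,0],0.33],[[0,0,75],[0,0,0],0.33],[[0,0,90],[0,0,0],0.33],[[0,0,90],[0,0,0],0.33],[[0,0,90],[0,0,0],0.33]]'; python3 -m jog '[[[0,0,2],[0,0,0],0.33],[[0,0,4],[0,0,0],0.33],[[0,0,6],[0,0,0],0.33],[[0,0,6],[0,0,0],0.33]]'; python3 -m jog '[[[0,0,2],[0,0,0],0.33],[[0,0,4],[0,0,0],0.33],[[0,0,4],[0,0,0],0.33]]'
```

```text
time_s: 2.02
eef_pos: [0.4294, -0.0424, 0.0303]
eef_rot: [0.0, 0.996, -0.092, -0.001]
wrist_force: [0.6, 0.1, 0.5]
opening: 0.327
time_s: 2.35
eef_pos: [0.4299, -0.0426, 0.0249]
eef_rot: [0.0, 0.996, -0.092, 0.0]
wrist_force: [-0.2, 0.5, 0.0]
opening: 0.331
time_s: 2.6
eef_pos: [0.4298, -0.0426, 0.0208]
eef_rot: [0.0, 0.996, -0.092, 0.0]
wrist_force: [-1.4, 0.0, 0.6]
opening: 0.329
```

Run:
```python
from h import *
p,d=snap("scene","s1");cropsave("s1","s1",(200,200,360,330),4.9)
```

```text
(no output)
```

View pics/s1.png

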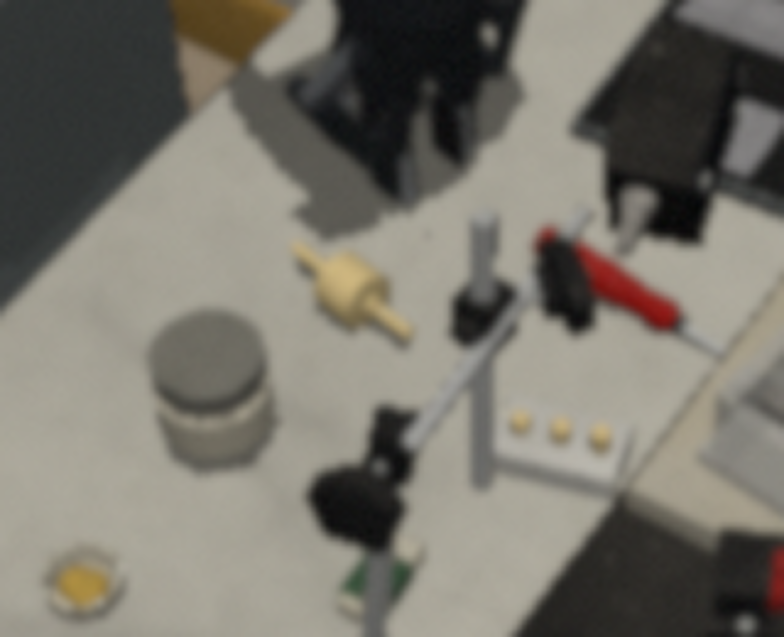

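```bash
for i in 1 2; do python3 -m jog '[[[0,0,1],[0,0,0],0.33],[[0,0,2],[0,0,0],0.33]]'; done
```

```text
time_s: 2.82
eef_pos: [0.4298, -0.0425, 0.0187]
eef_rot: [0.0, 0.996, -0.092, -0.0]
wrist_force: [0.1, 0.5, 0.7]
opening: 0.333
time_s: 2.98
eef_pos: [0.4298, -0.0425, 0.0166]
eef_rot: [0.0, 0.996, -0.091, -0.0]
wrist_force: [0.2, 0.0, 0.2]
opening: 0.333
```

```bash
python3 -m jog '[[[0,0,1],[0,0,0],0.33],[[0,0,1.5],[0,0,0],0.33]]'
```

```text
time_s: 3.15
eef_pos: [0.4296, -0.0424, 0.0149]
eef_rot: [0.0, 0.996, -0.091, -0.0]
wrist_force: [0.2, 0.2, 0.2]
opening: 0.327
```

```bash
python3 -m jog '[[[0,0,1],[0,0,0],0.33],[[0,0,1.5],[0,0,0],0.33]]'
```

```text
time_s: 3.32
eef_pos: [0.4297, -0.0424, 0.0137]
eef_rot: [0.0, 0.996, -0.091, -0.0]
wrist_force: [-3.7, 1.6, 13.8]
opening: 0.333
```

```bash
python3 -m jog '[[[0,0,-40],[0,0,0],0.6],[[0,0,-46],[0,0,0],0.6],[[0,0,-46],[0,0,0],0.6]]';  python3 -c "
from h import *
go(.4486,-.1225,.0185,-10.3)"
```

```text
time_s: 3.57
eef_pos: [0.4318, -0.0432, 0.0617]
eef_rot: [0.001, 0.996, -0.091, 0.002]
wrist_force: [-0.1, 0.7, 0.1]
opening: 0.602
shift [30.8 74.9 43.4] turn [ 0.002 -0.004 -0.003] rows>= 2.2 yaw -10.5
```

```bash
python3 -m jog '[[[15,37,0],[0,0,0],0.6],[[30.8,74.9,0],[0.002,-0.004,-0.003],0.6],[[30.8,74.9,0],[0.002,-0.004,-0.003],0.6],[[30.8,74.9,0],[0.002,-0.004,-0.003],0.6],[[30.8,74.9,20],[0.002,-0.004,-0.003],0.6],[[30.8,74.9,38],[0.002,-0.004,-0.003],0.6],[[30.8,74.9,43.4],[0.002,-0.004,-0.003],0.6],[[30.8,74.9,43.4],[0.002,-0.004,-0.003],0.6]]';python3 -m jog '[[[0,0,0],[0,0,0],0.45],[[0,0,0],[0,0,0],0.38],[[0,0,0],[0,0,0],0.3],[[0,0,0],[0,0,0],0.2],[[0,0,0],[0,0,0],0.1],[[0,0,0],[0,0,0],0.1],[[0,0,0],[0,0,0],0.1]]'
python3 - <<'E'
from h import *
p,d=snap("scene","s2");cropsave("s2","s2",(200,200,360,330),4.9)
E
```

```text
time_s: 4.23
eef_pos: [0.4464, -0.1206, 0.0166]
eef_rot: [-0.001, 0.996, -0.09, -0.002]
wrist_force: [0.9, 0.6, -0.1]
opening: 0.603
time_s: 4.82
eef_pos: [0.4468, -0.1206, 0.0172]
eef_rot: [-0.001, 0.996, -0.09, -0.002]
wrist_force: [-1.7, 2.9, 6.5]
opening: 0.303
```

View pics/s2.png

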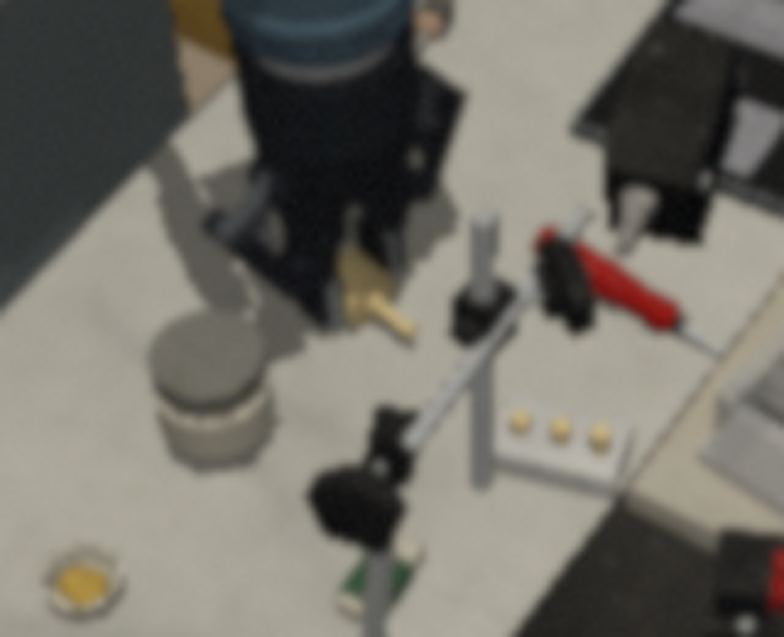

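```bash
python3 -m jog '[[[0,0,-20],[0,0,0],0.1],[[0,0,-50],[0,0,0],0.1],[[0,0,-80],[0,0,0],0.1],[[0,0,-80],[0,0,0],0.1],[[0,0,-80],[0,0,0],0.1]]'
python3 - <<'E'
from h import *
p,d=snap("scene","s3");cropsave("s3","s3",(200,150,360,280),4.9)
go(.5132,.1353,.097,4.7)
E
```

```text
time_s: 5.28
eef_pos: [0.4486, -0.1217, 0.0991]
eef_rot: [-0.0, 0.996, -0.09, 0.0]
wrist_force: [0.4, -0.2, -1.5]
opening: 0.305
shift [  19. -264.    1.] turn [-0.002  0.002 -0.262] rows>= 6.3 yaw -10.3
```

View pics/s3.png

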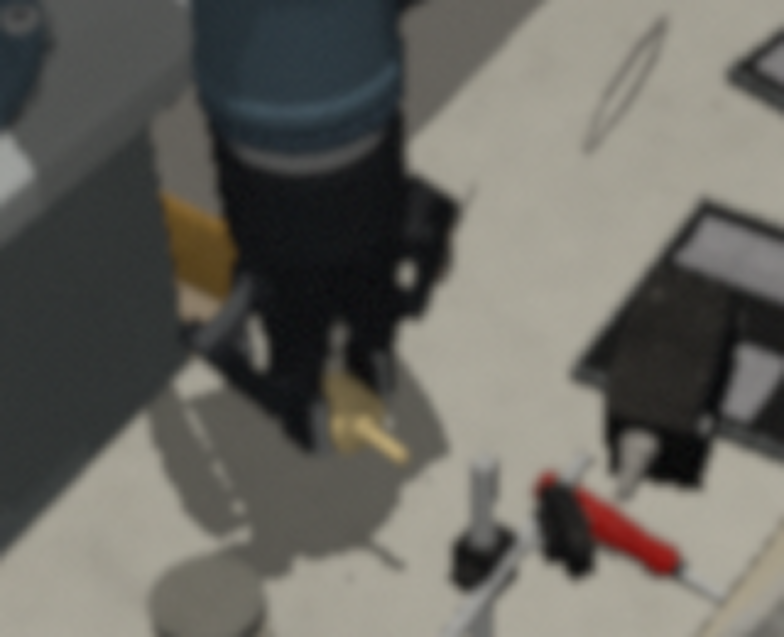

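```bash
python3 -m jog '[[[1,-15,0],[0,0,-0.02],0.1],[[3,-45,0],[0,0,-0.05],0.1],[[6,-80,0],[0,0,-0.08],0.1],[[8,-115,0],[0,0,-0.12],0.1],[[11,-150,0],[0,0,-0.15],0.1],[[14,-185,0],[0,0,-0.19],0.1],[[16,-220,0],[0,0,-0.22],0.1],[[18,-245,1],[0,0,-0.24],0.1],[[19,-258,1],[0,0,-0.255],0.1],[[19,-264,1],[-0.002,0.002,-0.262],0.1],[[19,-264,1],[-0.002,0.002,-0.262],0.1],[[19,-264,1],[-0.002,0.002,-0.262],0.1]]'
python3 - <<'E'
from h import *
p,d=snap("top","t3");cropsave("t3","t3",(200,160,360,290),4.9)
p,d=snap("scene","s4");cropsave("s4","s4",(280,100,440,230),4.9)
go(.5132,.1353,.0255,4.7)
E
```

```text
time_s: 6.33
eef_pos: [0.5124, 0.1346, 0.0961]
eef_rot: [0.0, 0.999, 0.041, -0.001]
wrist_force: [0.6, -0.8, -0.5]
opening: 0.308
shift [ 0.5 -1.2 71.1] turn [ 0.     0.001 -0.001] rows>= 1.7 yaw 4.6
```

View pics/t3.png

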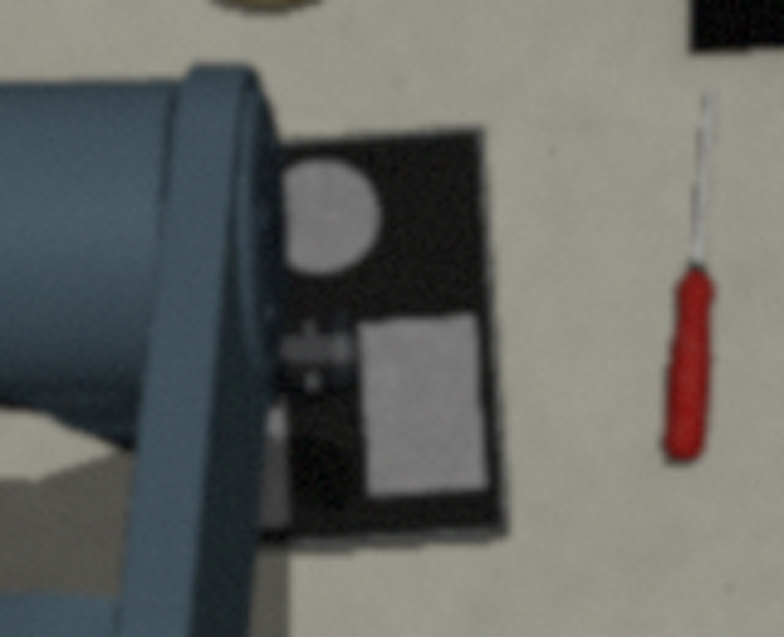

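View pics/s4.png

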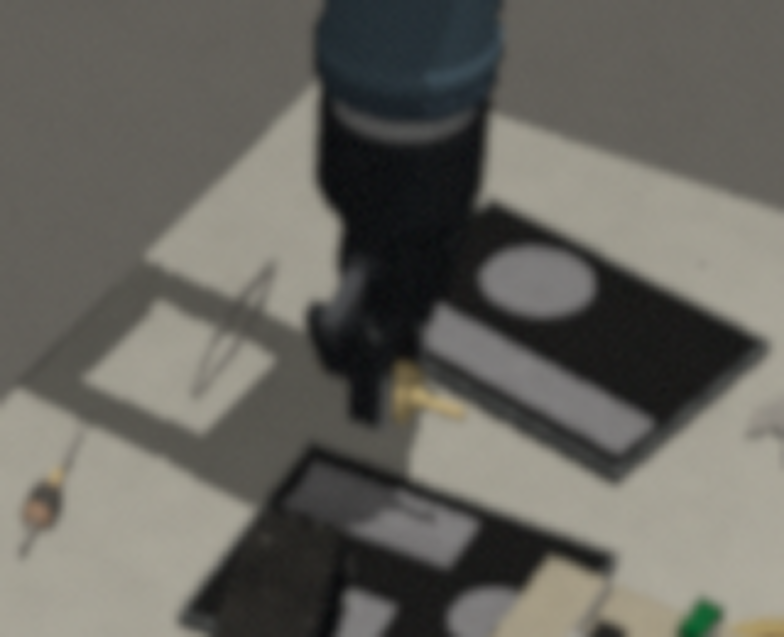

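```bash
python3 -m jog '[[[0.5,-1.2,25],[0,0,0],0.1],[[0.5,-1.2,50],[0,0,0],0.1],[[0.5,-1.2,62],[0,0,0],0.1],[[0.5,-1.2,67],[0,0,0],0.1],[[0.5,-1.2,70],[0,0,0],0.1],[[0.5,-1.2,71],[0,0,0],0.1],[[0.5,-1.2,71],[0,0,0],0.1]]'; python3 -m jog '[[[0,0,0],[0,0,0],0.33],[[0,0,0],[0,0,0],0.36],[[0,0,0],[0,0,0],0.4],[[0,0,0],[0,0,0],0.45],[[0,0,0],[0,0,0],0.45]]'; python3 -c "
from h import *
go(.5735,-.1385,.11,17.1)"
```

```text
time_s: 7.02
eef_pos: [0.5139, 0.1351, 0.0264]
eef_rot: [0.0, 0.999, 0.04, 0.0]
wrist_force: [-0.3, 0.5, -0.8]
opening: 0.303
time_s: 7.43
eef_pos: [0.5142, 0.1352, 0.0268]
eef_rot: [0.0, 0.999, 0.04, 0.0]
wrist_force: [0.4, 0.7, 0.1]
opening: 0.449
shift [ 37.2 277.6 -83.1] turn [ 0.    -0.001 -0.218] rows>= 7.0 yaw 4.6
```

```bash
python3 -m jog '[[[0,0,-30],[0,0,0],0.45],[[0,0,-70],[0,0,0],0.45],[[0,0,-83],[0,0,0],0.5],[[10,70,-83],[0,0,-0.05],0.6],[[37,277.6,-83],[0,-0.001,-0.218],0.65],[[37,277.6,-83],[0,-0.001,-0.218],0.65],[[37,277.6,-83],[0,-0.001,-0.218],0.65],[[37,277.6,-83],[0,-0.001,-0.218],0.65],[[37,277.6,-83],[0,-0.001,-0.218],0.65],[[37,277.6,-83],[0,-0.001,-0.218],0.65],[[37,277.6,-83],[0,-0.001,-0.218],0.65],[[37,277.6,-83],[0,-0.001,-0.218],0.65]]'
python3 - <<'E'
from h import *
p,d=snap("top","t5");cropsave("t5","t5",(220,160,420,300),4)
p,d=snap("scene","s5");cropsave("s5","s5",(240,130,400,310),3.3)
go(.5735,-.1385,.0185,17.1)
E
```

```text
time_s: 8.43
eef_pos: [0.5734, -0.1405, 0.1098]
eef_rot: [0.0, 0.989, 0.147, -0.0]
wrist_force: [0.2, 1.1, -0.7]
opening: 0.652
shift [ 0.5  1.  91. ] turn [-0.001  0.001  0.   ] rows>= 2.2 yaw 17.1
```

View pics/t5.png

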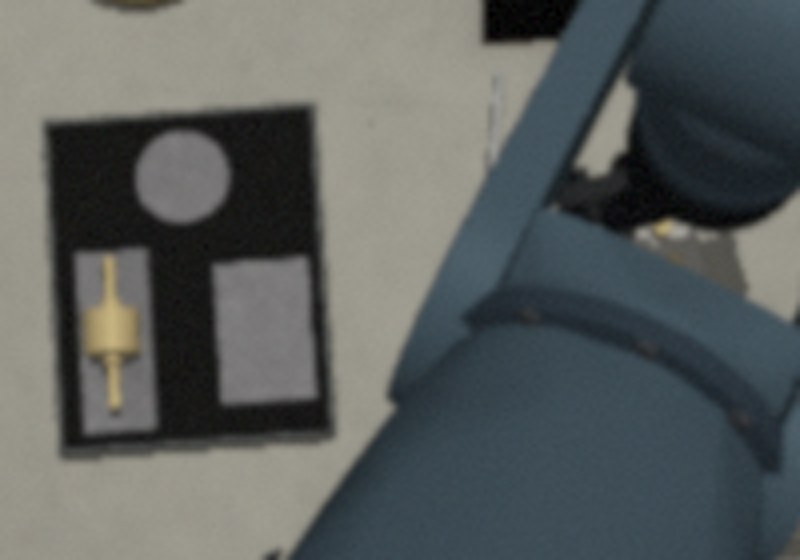

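View pics/s5.png

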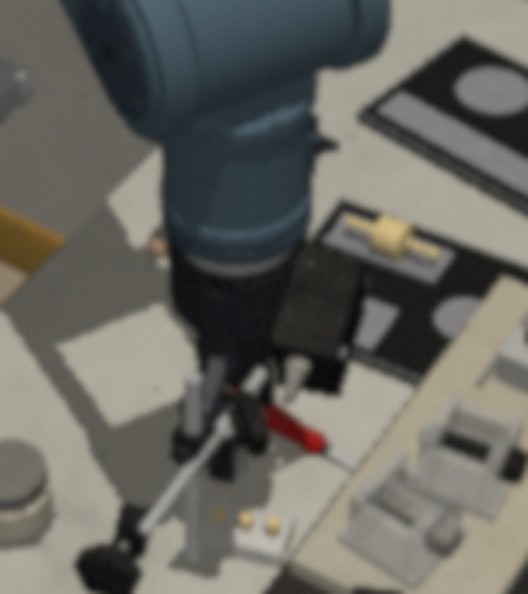

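Run:
```python
from h import *
for cam,a,b in(("top","top0","t5"),("scene","scene0","s5")):
    d0=np.load(f"/tmp/{a}.npy");d=np.load(f"/tmp/{b}.npy");P=pts(cam,d)
    m=(d>0)&(d<d0-.03)&(P[...,2]>.05)
    Q=P[m]
    for x0 in np.arange(.54,.72,.02):
        q=Q[(Q[:,0]>x0)&(Q[:,0]<x0+.02)]
        if len(q)>5: print(cam,x0.round(2),len(q),"y",q[:,1].min().round(3),q[:,1].max().round(3),"z",np.percentile(q[:,2],[1,50,99]).round(3))
P=pts("top",np.load("/tmp/top0.npy"));S=pts("scene",np.load("/tmp/scene0.npy"))
for n,Q in(("top",P),("scene",S)):
    q=Q.reshape(-1,3);q=q[(q[:,0]>.55)&(q[:,0]<.72)&(q[:,1]>-.3)&(q[:,1]<-.02)&(q[:,2]>.26)&(q[:,2]<.5)]
    print(n,len(q))
    for y0 in np.arange(-.3,0,.03):
        r=q[(q[:,1]>y0)&(q[:,1]<y0+.03)]
        if len(r)>3: print(y0.round(2),len(r),"xmin/max",r[:,0].min().round(3),r[:,0].max().round(3),"z",r[:,2].min().round(3),r[:,2].max().round(3))
```

```text
top 0.54 2515 y -0.203 -0.058 z [0.151 0.446 0.493]
top 0.56 1836 y -0.207 -0.068 z [0.189 0.455 0.483]
top 0.58 1192 y -0.208 -0.072 z [0.416 0.455 0.474]
top 0.6 553 y -0.168 -0.082 z [0.398 0.451 0.464]
top 0.62 104 y -0.127 -0.093 z [0.394 0.444 0.453]
scene 0.54 1153 y -0.206 -0.06 z [0.233 0.452 0.492]
scene 0.56 1938 y -0.213 -0.071 z [0.111 0.438 0.48 ]
scene 0.58 3078 y -0.214 -0.078 z [0.114 0.401 0.469]
scene 0.6 2365 y -0.202 -0.089 z [0.227 0.391 0.459]
scene 0.62 573 y -0.138 -0.098 z [0.387 0.422 0.449]
top 1678
-0.3 40 xmin/max 0.628 0.644 z 0.26 0.27
-0.27 274 xmin/max 0.627 0.665 z 0.26 0.311
-0.24 295 xmin/max 0.636 0.679 z 0.261 0.31
-0.21 528 xmin/max 0.638 0.682 z 0.269 0.318
-0.18 541 xmin/max 0.632 0.671 z 0.274 0.322
scene 1528
-0.3 101 xmin/max 0.627 0.644 z 0.26 0.286
-0.27 359 xmin/max 0.626 0.665 z 0.261 0.309
-0.24 367 xmin/max 0.635 0.68 z 0.263 0.309
-0.21 482 xmin/max 0.637 0.681 z 0.263 0.316
-0.18 219 xmin/max 0.635 0.67 z 0.274 0.321
```

Run:
```python
from h import *
from scipy.spatial import cKDTree
O=[];A=[]
for cam,a,b in(("top","top0","t5"),("scene","scene0","s5")):
    d0=np.load(f"/tmp/{a}.npy");d=np.load(f"/tmp/{b}.npy");P0=pts(cam,d0);P=pts(cam,d)
    m0=cv2.medianBlur(d0,5);q=P0[(abs(m0-d0)<.01)&(P0[...,0]>.6)&(P0[...,1]>-.35)&(P0[...,1]<0)&(P0[...,2]>.08)&(P0[...,2]<.5)];O.append(q)
    md=cv2.medianBlur(d,5);m=(d>0)&(d<d0-.03)&(P[...,2]>.1)&(P[...,0]>.5)&(abs(md-d)<.01);A.append(P[m])
O=np.vstack(O);A=np.vstack(A);t=cKDTree(O)
for dx,dz in((0,0),(0,-.03),(0,-.06),(0,-.091),(-.01,-.091)):
    D,i=t.query(A+[dx,0,dz]);k=np.argsort(D)[[3,15,40]];print(dx,dz,D[k].round(3),(A[k]+[dx,0,dz]).round(3).tolist(),O[i[k]].round(3).tolist())
```

```text
0 0 [0.023 0.025 0.026] [[0.611, -0.15, 0.288], [0.608, -0.155, 0.293], [0.607, -0.156, 0.293]] [[0.632, -0.16, 0.286], [0.632, -0.16, 0.286], [0.632, -0.16, 0.286]]
0 -0.03 [0.025 0.026 0.027] [[0.609, -0.156, 0.276], [0.609, -0.152, 0.299], [0.606, -0.158, 0.295]] [[0.632, -0.16, 0.286], [0.633, -0.16, 0.293], [0.633, -0.16, 0.293]]
0 -0.06 [0.026 0.026 0.027] [[0.609, -0.151, 0.293], [0.609, -0.148, 0.292], [0.606, -0.154, 0.284]] [[0.632, -0.16, 0.286], [0.632, -0.16, 0.286], [0.632, -0.16, 0.286]]
0 -0.091 [0.024 0.025 0.026] [[0.611, -0.151, 0.28], [0.612, -0.147, 0.278], [0.613, -0.145, 0.276]] [[0.632, -0.16, 0.286], [0.632, -0.16, 0.286], [0.632, -0.16, 0.286]]
-0.01 -0.091 [0.033 0.034 0.035] [[0.602, -0.149, 0.279], [0.601, -0.151, 0.274], [0.603, -0.142, 0.277]] [[0.632, -0.16, 0.286], [0.632, -0.16, 0.286], [0.632, -0.16, 0.286]]
```

```bash
python3 -m jog '[[[0.5,1,30],[0,0,0],0.65],[[0.5,1,60],[0,0,0],0.65],[[0.5,1,78],[0,0,0],0.65],[[0.5,1,88],[0,0,0],0.65],[[0.5,1,91],[0,0,0],0.65],[[0.5,1,91],[0,0,0],0.65]]'; python3 -m jog '[[[0,0,0],[0,0,0],0.5],[[0,0,0],[0,0,0],0.42],[[0,0,0],[0,0,0],0.3],[[0,0,0],[0,0,0],0.2],[[0,0,0],[0,0,0],0.15],[[0,0,0],[0,0,0],0.15],[[0,0,0],[0,0,0],0.15]]'
python3 - <<'E'
from h import *
p,d=snap("scene","s6");cropsave("s6","s6",(240,180,400,310),4.4)
E
```

```text
time_s: 9.03
eef_pos: [0.5732, -0.1373, 0.0182]
eef_rot: [-0.001, 0.989, 0.149, -0.001]
wrist_force: [0.4, 0.2, -0.3]
opening: 0.648
time_s: 9.62
eef_pos: [0.5746, -0.1378, 0.0201]
eef_rot: [0.0, 0.989, 0.149, 0.0]
wrist_force: [-0.0, 0.9, 7.0]
opening: 0.354
```

View pics/s6.png

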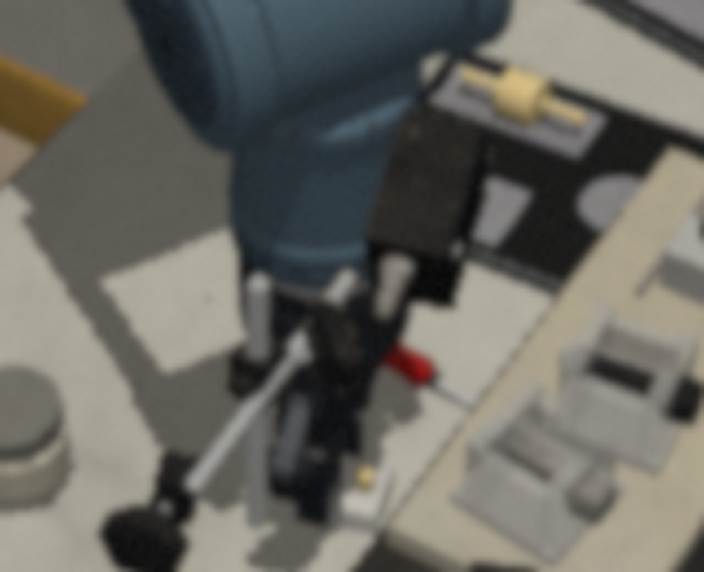

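```bash
python3 -m jog '[[[0,0,-15],[0,0,0],0.15],[[0,0,-45],[0,0,0],0.15],[[0,0,-75],[0,0,0],0.15],[[0,0,-80],[0,0,0],0.15],[[0,0,-80],[0,0,0],0.15]]'; python3 -c "
from h import *
go(.5193,.0605,.098,4.7)"
```

```text
time_s: 10.08
eef_pos: [0.5766, -0.1387, 0.1035]
eef_rot: [0.002, 0.989, 0.149, 0.003]
wrist_force: [-0.2, -0.4, -1.1]
opening: 0.356
shift [   4.  -207.3    4.6] turn [ 0.004 -0.006  0.218] rows>= 5.0 yaw 17.2
```

```bash
python3 -m jog '[[[0,-15,0],[0,0,0.02],0.15],[[1,-45,1],[0,0,0.05],0.15],[[2,-80,2],[0,0,0.08],0.15],[[3,-115,3],[0,0,0.12],0.15],[[3,-150,4],[0,0,0.16],0.15],[[4,-180,4.6],[0,0,0.19],0.15],[[4,-198,4.6],[0.004,-0.006,0.21],0.15],[[4,-207.3,4.6],[0.004,-0.006,0.218],0.15],[[4,-207.3,4.6],[0.004,-0.006,0.218],0.15],[[4,-207.3,4.6],[0.004,-0.006,0.218],0.15]]'
python3 - <<'E'
from h import *
p,d=snap("scene","s7");cropsave("s7","s7",(280,130,440,260),4.9)
go(.5193,.0605,.028,4.7)
E
```

```text
time_s: 10.92
eef_pos: [0.5191, 0.0602, 0.0973]
eef_rot: [0.0, 0.999, 0.042, -0.0]
wrist_force: [1.2, -0.5, -1.2]
opening: 0.351
shift [-0.1 -0.9 69.6] turn [ 0. -0.  0.] rows>= 1.7 yaw 4.7
```

View pics/s7.png

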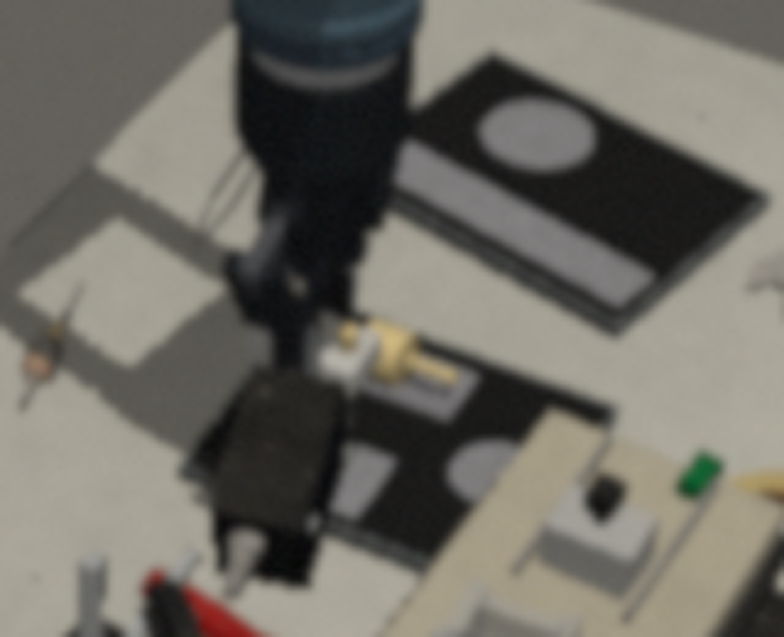

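```bash
python3 -m jog '[[[0,-0.9,25],[0,0,0],0.15],[[0,-0.9,50],[0,0,0],0.15],[[0,-0.9,62],[0,0,0],0.15],[[0,-0.9,67],[0,0,0],0.15],[[0,-0.9,69],[0,0,0],0.15],[[0,-0.9,70.5],[0,0,0],0.15],[[0,-0.9,70.5],[0,0,0],0.15]]'; python3 -m jog '[[[0,0,0],[0,0,0],0.37],[[0,0,0],[0,0,0],0.39],[[0,0,0],[0,0,0],0.43],[[0,0,0],[0,0,0],0.48],[[0,0,0],[0,0,0],0.48]]'; python3 -c "
from h import *
go(.449,-.304,.11,4.7)"
```

```text
time_s: 11.55
eef_pos: [0.5203, 0.0601, 0.0279]
eef_rot: [0.0, 0.999, 0.041, 0.001]
wrist_force: [0.0, -0.4, -1.3]
opening: 0.356
time_s: 11.97
eef_pos: [0.5206, 0.0602, 0.0283]
eef_rot: [0.0, 0.999, 0.041, 0.001]
wrist_force: [0.3, -0.3, 0.6]
opening: 0.476
shift [-100.9  357.2  -81.6] turn [ 0.001 -0.002 -0.   ] rows>= 9.1 yaw 4.7
```

```bash
python3 -m jog '[[[0,0,-30],[0,0,0],0.48],[[0,0,-70],[0,0,0],0.48],[[0,0,-81.6],[0,0,0],0.6],[[-20,71,-81.6],[0,0,0],0.65],[[-100.9,357,-81.6],[0,0,0],0.65],[[-100.9,357,-81.6],[0,0,0],0.65],[[-100.9,357,-81.6],[0,0,0],0.65],[[-100.9,357,-81.6],[0,0,0],0.65],[[-100.9,357,-81.6],[0,0,0],0.65],[[-100.9,357,-81.6],[0,0,0],0.65],[[-100.9,357,-81.6],[0,0,0],0.65],[[-100.9,357,-81.6],[0,0,0],0.65],[[-100.9,357,-81.6],[0,0,0],0.65],[[-100.9,357,-81.6],[0,0,0],0.65]]'
python3 - <<'E'
from h import *
p,d=snap("top","t8");cropsave("t8","t8",(220,160,400,300),4.3)
p,d=snap("scene","s8");cropsave("s8","s8",(150,220,310,350),4.9)
go(.449,-.304,.0185,4.7)
E
```

```text
time_s: 13.13
eef_pos: [0.4485, -0.3059, 0.1101]
eef_rot: [0.001, 0.999, 0.039, 0.001]
wrist_force: [-0.1, 1.0, -0.6]
opening: 0.65
shift [-0.1  1.  91.1] turn [-0.    -0.002 -0.   ] rows>= 2.2 yaw 4.7
```

View pics/t8.png

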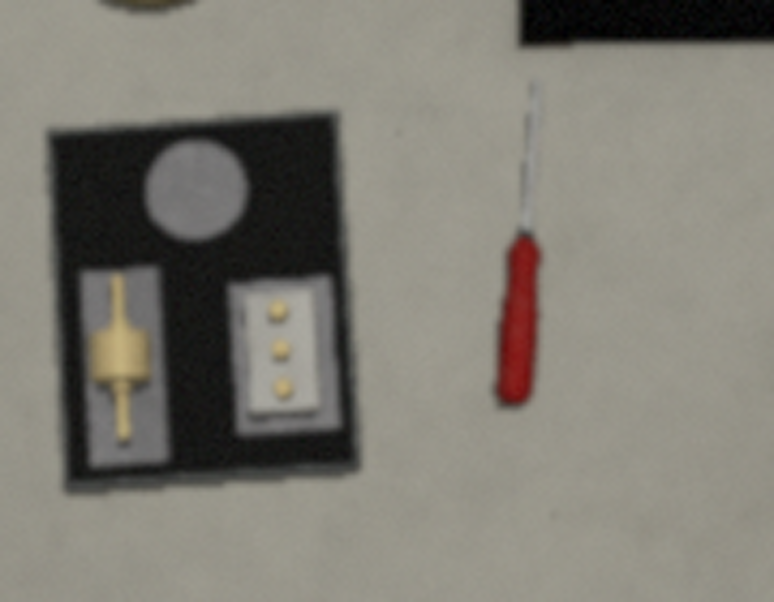

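View pics/s8.png

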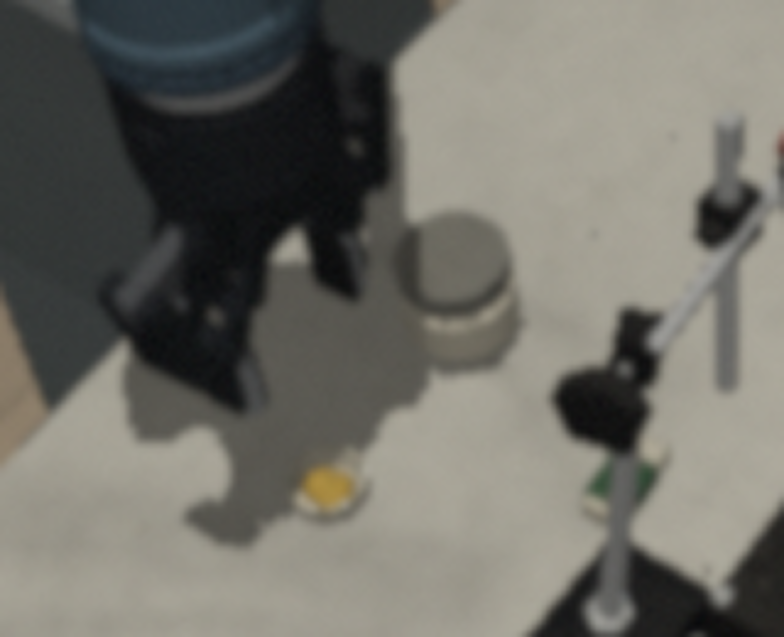

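Run:
```python
from h import *
print(ray('scene',*px(332,485,4.9,150,220),.010)); print(ray('scene',*px(300,490,4.9,150,220),.010),ray('scene',*px(368,480,4.9,150,220),.010))
P=pts("scene",np.load("/tmp/s8.npy"));p=np.load("/tmp/s8_p.npy").astype(int)
q=P[(P[...,2]>.004)&(P[...,2]<.03)&(abs(P[...,0]-.449)<.05)&(abs(P[...,1]+.304)<.05)]
print(len(q),q.min(0),q.max(0),np.median(q,0))
```

```text
[ 0.45248005 -0.30808876  0.01      ]
[ 0.44320389 -0.31723893  0.01      ] [ 0.46315455 -0.29799244  0.01      ]
166 [ 0.43168512 -0.32352575  0.00401218] [ 0.48188802 -0.27667976  0.01443292] [ 0.44886861 -0.30671353  0.0080016 ]
```

```bash
python3 -m jog '[[[1.5,1,30],[0,0,0],0.65],[[1.5,1,60],[0,0,0],0.65],[[1.5,1,78],[0,0,0],0.65],[[1.5,1,88],[0,0,0],0.65],[[1.5,1,91],[0,0,0],0.65],[[1.5,1,91],[0,0,0],0.65]]'; python3 -m jog '[[[0,0,0],[0,0,0],0.5],[[0,0,0],[0,0,0],0.42],[[0,0,0],[0,0,0],0.38],[[0,0,0],[0,0,0],0.3],[[0,0,0],[0,0,0],0.2],[[0,0,0],[0,0,0],0.2],[[0,0,0],[0,0,0],0.2]]'
```

```text
time_s: 13.73
eef_pos: [0.4508, -0.3026, 0.0183]
eef_rot: [-0.001, 0.999, 0.042, 0.001]
wrist_force: [0.3, -0.0, 0.0]
opening: 0.65
time_s: 14.32
eef_pos: [0.4517, -0.3032, 0.0201]
eef_rot: [0.0, 0.999, 0.042, 0.001]
wrist_force: [-0.7, 2.8, 8.4]
opening: 0.338
```

```bash
python3 -m jog '[[[0,0,-15],[0,0,0],0.2],[[0,0,-45],[0,0,0],0.2],[[0,0,-75],[0,0,0],0.2],[[0,0,-85],[0,0,0],0.2],[[0,0,-85],[0,0,0],0.2]]'
python3 - <<'E'
from h import *
p,d=snap("scene","s9");cropsave("s9","s9",(150,190,310,320),4.9)
go(.598,.1041,.11,4.7)
E
```

```text
time_s: 14.73
eef_pos: [0.4534, -0.3053, 0.1091]
eef_rot: [0.003, 0.999, 0.042, 0.004]
wrist_force: [0.8, -0.4, -0.1]
opening: 0.335
shift [ 179.1 -394.8   -3.6] turn [ 0.004 -0.005  0.001] rows>= 10.4 yaw 4.8
```

View pics/s9.png

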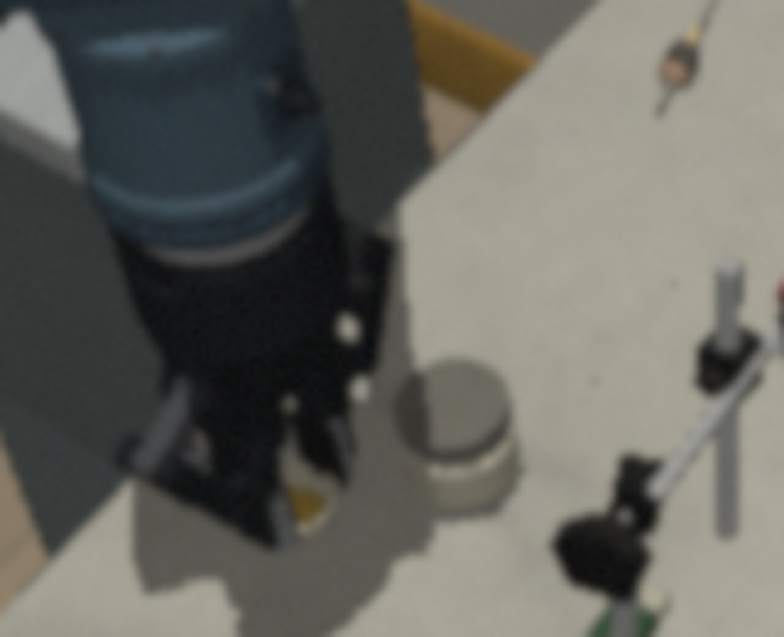

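Run:
```python
from h import *
cropsave("s9","s9b",(190,270,240,310),16)
p=np.load("/tmp/s9_p.npy");
for q in[(305,510),(330,505),(318,525),(345,470),(280,540)]: 
    u,v=px(*q,4.9,150,190);P=pts("scene",np.load("/tmp/s9.npy"));print(q,P[int(round(v)),int(round(u))].round(3))
```

```text
(305, 510) [ 0.457 -0.309  0.097]
(330, 505) [ 0.464 -0.302  0.099]
(318, 525) [ 0.465 -0.312  0.097]
(345, 470) [ 0.462 -0.29   0.106]
(280, 540) [ 0.46  -0.325  0.1  ]
```

View pics/s9b.png

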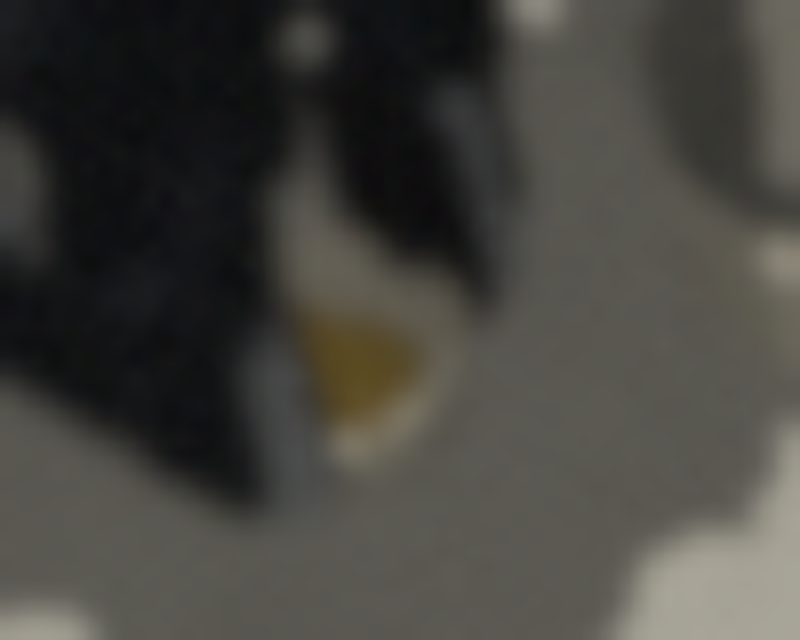

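```bash
python3 -m jog '[[[0,-15,0],[0,0,0],0.2],[[5,-45,-1],[0,0,0],0.2],[[20,-80,-2],[0,0,0],0.2],[[35,-113,-3],[0,0,0],0.2],[[50,-148,-3.6],[0,0,0],0.2],[[67,-182,-3.6],[0,0,0],0.2],[[84,-215,-3.6],[0,0,0],0.2],[[101,-248,-3.6],[0,0,0],0.2],[[118,-281,-3.6],[0,0,0],0.2],[[135,-314,-3.6],[0,0,0],0.2],[[152,-345,-3.6],[0.004,-0.005,0],0.2],[[167,-373,-3.6],[0.004,-0.005,0],0.2],[[175,-387,-3.6],[0.004,-0.005,0],0.2],[[179,-394.8,-3.6],[0.004,-0.005,0],0.2],[[179,-394.8,-3.6],[0.004,-0.005,0],0.2],[[179,-394.8,-3.6],[0.004,-0.005,0],0.2]]'
python3 - <<'E'
from h import *
go(.598,.1041,.0275,4.7)
E
```

```text
time_s: 16.12
eef_pos: [0.5965, 0.1041, 0.1085]
eef_rot: [-0.0, 0.999, 0.042, -0.001]
wrist_force: [-0.1, -0.3, -0.4]
opening: 0.334
shift [ 1.7  0.1 81. ] turn [-0.     0.002  0.002] rows>= 1.9 yaw 4.8
```

```bash
python3 -m jog '[[[1.7,0,25],[0,0,0],0.2],[[1.7,0,55],[0,0,0],0.2],[[1.7,0,72],[0,0,0],0.2],[[1.7,0,77],[0,0,0],0.2],[[1.7,0,80],[0,0,0],0.2],[[1.7,0,81],[0,0,0],0.2],[[1.7,0,81],[0,0,0],0.2]]';python3 -m jog '[[[0,0,0],[0,0,0],0.34],[[0,0,0],[0,0,0],0.37],[[0,0,0],[0,0,0],0.42],[[0,0,0],[0,0,0],0.5],[[0,0,0],[0,0,0],0.5]]';python3 -m jog '[[[0,0,-15],[0,0,0],0.5],[[0,0,-50],[0,0,0],0.5],[[0,0,-85],[0,0,0],0.6],[[0,0,-90],[0,0,0],0.8],[[0,0,-90],[0,0,0],0.8]]';python3 - <<'E'
from h import *
go(.4445,-.2115,.115,-10)
E
```

```text
time_s: 16.7
eef_pos: [0.5989, 0.1036, 0.0286]
eef_rot: [-0.0, 0.999, 0.041, -0.0]
wrist_force: [0.1, -0.3, 0.3]
opening: 0.336
time_s: 17.12
eef_pos: [0.5991, 0.1037, 0.029]
eef_rot: [-0.0, 0.999, 0.041, 0.0]
wrist_force: [-0.6, 0.4, -0.5]
opening: 0.504
time_s: 17.53
eef_pos: [0.6016, 0.1038, 0.1227]
eef_rot: [0.0, 0.999, 0.042, 0.004]
wrist_force: [-0.0, 0.3, -0.7]
opening: 0.797
shift [-182.9  301.1    6.6] turn [-0.    -0.007  0.258] rows>= 8.4 yaw 4.8
```

Run:
```python
from h import *
go(.5374,-.05,.115,-3.2)
```

```text
shift [-76.9 147.9   7.3] turn [ 0.    -0.007  0.139] rows>= 4.0 yaw 4.8
```

```bash
python3 -m jog '[[[-15,30,5],[0,0,0.03],0.6],[[-77,148,7],[0,-0.007,0.139],0.5],[[-77,148,7],[0,-0.007,0.139],0.5],[[-77,148,7],[0,-0.007,0.139],0.5],[[-77,148,7],[0,-0.007,0.139],0.5],[[-77,148,7],[0,-0.007,0.139],0.5],[[-77,148,7],[0,-0.007,0.139],0.5]]'
python3 - <<'E'
from h import *
p,d=snap("top","t10");cropsave("t10","t10",(210,160,370,290),4.9)
p,d=snap("scene","s10");cropsave("s10","s10",(260,130,420,260),4.9)
go(.5374,-.05,.0185,-3.2)
E
```

```text
time_s: 18.12
eef_pos: [0.5367, -0.0501, 0.1143]
eef_rot: [-0.0, 1.0, -0.029, -0.001]
wrist_force: [-0.2, -0.3, 1.0]
opening: 0.497
shift [ 0.1  1.  96.2] turn [-0.     0.001  0.001] rows>= 2.3 yaw -3.1
```

View pics/t10.png

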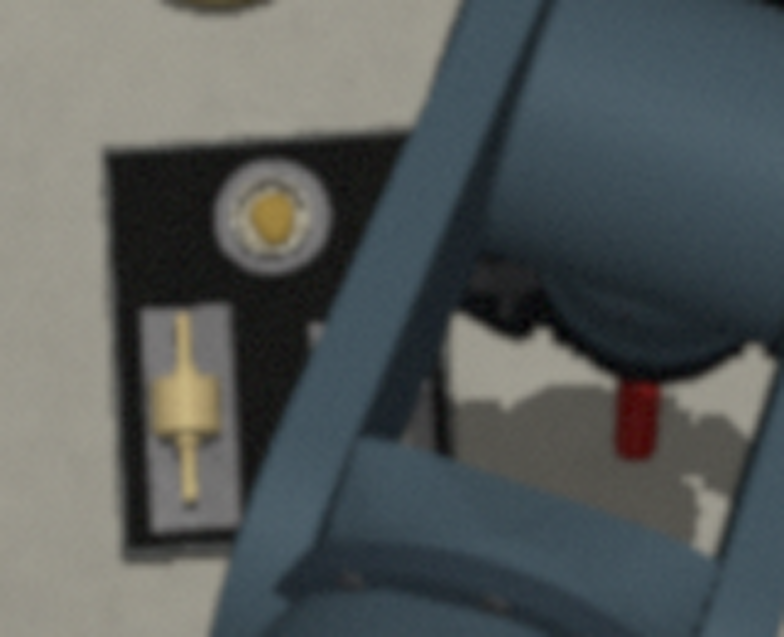

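View pics/s10.png

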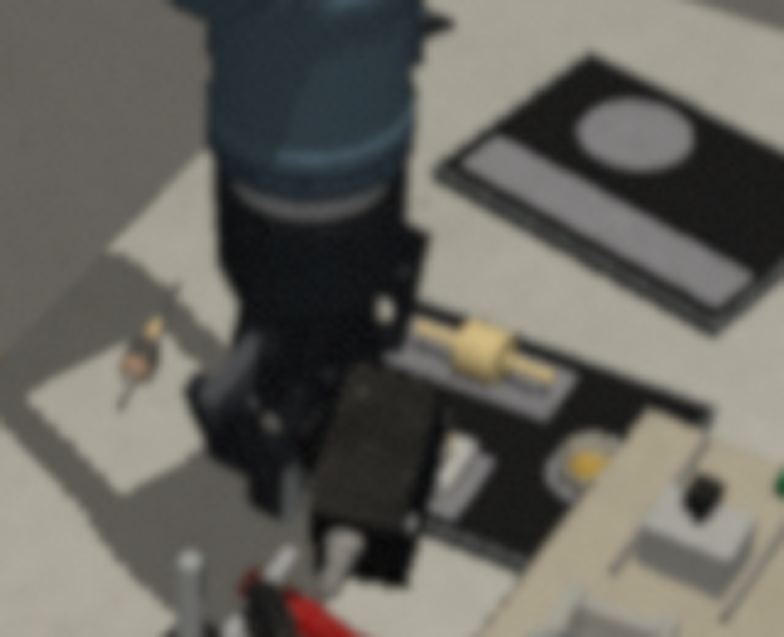

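```bash
python3 -m jog '[[[0,1,30],[0,0,0],0.5],[[0,1,60],[0,0,0],0.5],[[0,1,80],[0,0,0],0.5],[[0,1,91],[0,0,0],0.5],[[0,1,94],[0,0,0],0.5],[[0,1,94],[0,0,0],0.5]]'; python3 -m jog '[[[0,0,0],[0,0,0],0.35],[[0,0,0],[0,0,0],0.25],[[0,0,0],[0,0,0],0.2],[[0,0,0],[0,0,0],0.1],[[0,0,0],[0,0,0],0],[[0,0,0],[0,0,0],0],[[0,0,0],[0,0,0],0]]';  python3 -m jog '[[[0,0,-10],[0,0,0],0],[[0,0,-35],[0,0,0],0],[[-10,0,-65],[0,0,0],0],[[-20,0,-85],[0,0,0],0],[[-20,0,-85],[0,0,0],0],[[-20,0,-85],[0,0,0],0]]'
python3 - <<'E'
from h import *
p,d=snap("scene","s11");cropsave("s11","s11",(240,130,400,260),4.9)
go(.4689,.2752,.11,-8)
E
```

```text
time_s: 18.72
eef_pos: [0.5372, -0.049, 0.0202]
eef_rot: [-0.0, 1.0, -0.027, -0.001]
wrist_force: [0.5, -1.0, 0.7]
opening: 0.499
time_s: 19.3
eef_pos: [0.5383, -0.0492, 0.0217]
eef_rot: [-0.0, 1.0, -0.027, 0.0]
wrist_force: [-0.7, 1.2, 6.2]
opening: 0.161
time_s: 19.8
eef_pos: [0.5193, -0.0486, 0.1088]
eef_rot: [0.0, 1.0, -0.027, 0.002]
wrist_force: [0.1, -0.3, -0.8]
opening: 0.163
shift [ -67.  -320.4   -2.7] turn [-0.    -0.003  0.086] rows>= 7.9 yaw -3.1
```

View pics/s11.png

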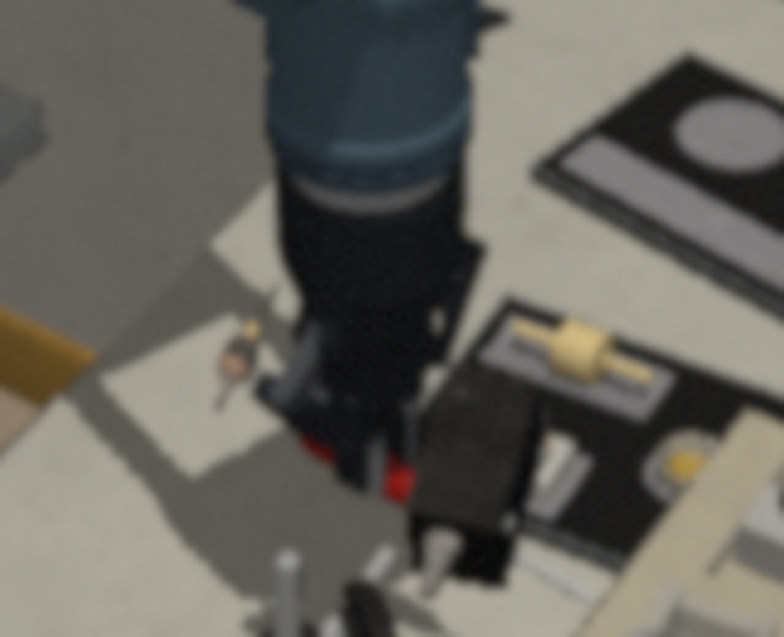

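```bash
python3 -m jog '[[[-3,-15,0],[0,0,0.005],0],[[-9,-43,-1],[0,0,0.015],0],[[-16,-75,-2],[0,0,0.025],0],[[-23,-110,-2.7],[0,0,0.03],0],[[-30,-145,-2.7],[0,0,0.04],0],[[-38,-180,-2.7],[0,0,0.05],0],[[-45,-215,-2.7],[0,0,0.06],0],[[-52,-250,-2.7],[0,0,0.07],0],[[-59,-282,-2.7],[0,0,0.08],0],[[-64,-306,-2.7],[0,-0.003,0.086],0],[[-67,-316,-2.7],[0,-0.003,0.086],0],[[-67,-320.4,-2.7],[0,-0.003,0.086],0],[[-67,-320.4,-2.7],[0,-0.003,0.086],0],[[-67,-320.4,-2.7],[0,-0.003,0.086],0]]'
python3 - <<'E'
from h import *
p,d=snap("scene","s12");cropsave("s12","s12",(300,80,460,210),4.9)
p,d=snap("top","t12");cropsave("t12","t12",(100,160,260,300),4.2)
go(.4689,.2752,.0275,-8)
E
```

```text
time_s: 21.02
eef_pos: [0.469, 0.2742, 0.1093]
eef_rot: [0.0, 0.998, -0.07, -0.001]
wrist_force: [0.1, 0.1, -0.1]
opening: 0.164
shift [-0.5 -1.3 82.1] turn [ 0.001  0.001 -0.002] rows>= 2.0 yaw -8.1
```

View pics/s12.png

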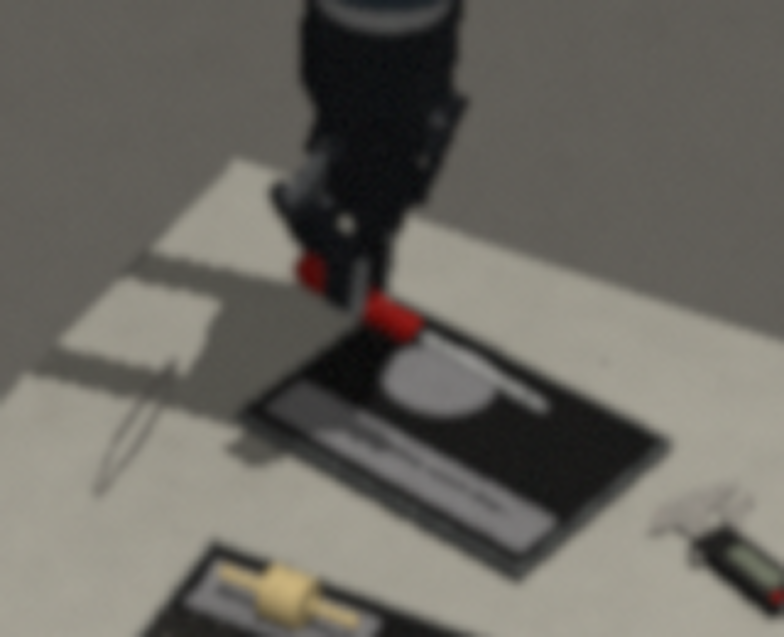

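View pics/t12.png

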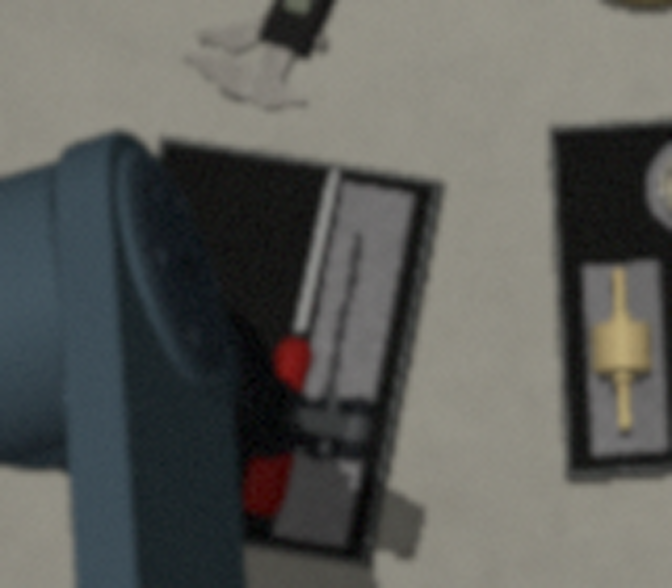

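Run:
```python
from h import *
a=ray("top",*px(335,172,4.2,100,160),.098);b=ray("top",*px(258,514,4.2,100,160),.098);print(a,b,(a+b)/2,np.linalg.norm(a-b),np.degrees(np.arctan2(a[1]-b[1],a[0]-b[0])))
```

```text
[0.58398914 0.25588141 0.098     ] [0.43046971 0.28163443 0.098     ] [0.50722942 0.26875792 0.098     ] 0.15566449941207644 -9.522753779819173
```

```bash
python3 -m jog '[[[0.5,-1.3,25],[0,0,0.015],0],[[0.5,-1.3,55],[0,0,0.015],0],[[0.5,-1.3,72],[0,0,0.015],0],[[0.5,-1.3,78],[0,0,0.015],0],[[0.5,-1.3,81],[0,0,0.015],0],[[0.5,-1.3,82],[0,0,0.015],0],[[0.5,-1.3,82],[0,0,0.015],0]]';python3 -m jog '[[[0,0,0],[0,0,0],0.17],[[0,0,0],[0,0,0],0.2],[[0,0,0],[0,0,0],0.25],[[0,0,0],[0,0,0],0.35],[[0,0,0],[0,0,0],0.35]]';python3 -m jog '[[[0,0,-15],[0,0,0],0.35],[[0,0,-50],[0,0,0],0.35],[[0,0,-85],[0,0,0],0.5],[[0,0,-90],[0,0,0],0.8],[[0,0,-90],[0,0,0],0.8]]';python3 - <<'E'
from h import *
go(.4445,-.2115,.12,-8)
E
```

```text
time_s: 21.7
eef_pos: [0.4706, 0.2744, 0.0288]
eef_rot: [0.0, 0.997, -0.079, -0.0]
wrist_force: [0.6, -0.3, -1.1]
opening: 0.16
time_s: 22.12
eef_pos: [0.4708, 0.2744, 0.029]
eef_rot: [0.0, 0.997, -0.079, -0.0]
wrist_force: [0.7, 0.4, -0.3]
opening: 0.345
time_s: 22.53
eef_pos: [0.473, 0.2752, 0.1221]
eef_rot: [-0.001, 0.997, -0.079, 0.003]
wrist_force: [0.0, 0.9, 0.5]
opening: 0.763
shift [ 48.1 485.2   1. ] turn [-0.003 -0.006 -0.018] rows>= 11.7 yaw -9.0
```

```bash
python3 -m jog '[[[3,30,1],[0,0,0],0.9],[[48,485,1],[-0.003,-0.006,-0.018],0.95],[[48,485,1],[-0.003,-0.006,-0.018],0.95],[[48,485,1],[-0.003,-0.006,-0.018],0.95],[[48,485,1],[-0.003,-0.006,-0.018],0.95],[[48,485,1],[-0.003,-0.006,-0.018],0.95],[[48,485,1],[-0.003,-0.006,-0.018],0.95],[[48,485,1],[-0.003,-0.006,-0.018],0.95],[[48,485,1],[-0.003,-0.006,-0.018],0.95],[[48,485,1],[-0.003,-0.006,-0.018],0.95],[[48,485,1],[-0.003,-0.006,-0.018],0.95],[[48,485,1],[-0.003,-0.006,-0.018],0.95],[[48,485,1],[-0.003,-0.006,-0.018],0.95],[[48,485,1],[-0.003,-0.006,-0.018],0.95],[[48,485,1],[-0.003,-0.006,-0.018],0.95]]'
python3 - <<'E'
from h import *
p,d=snap("scene","s13");cropsave("s13","s13",(180,200,340,330),4.9)
p,d=snap("top","t13");cropsave("t13","t13",(110,160,310,300),4)
go(.4445,-.2115,.032,-8)
E
```

```text
time_s: 23.78
eef_pos: [0.4434, -0.2104, 0.1185]
eef_rot: [-0.001, 0.998, -0.07, -0.001]
wrist_force: [0.2, 1.2, -0.6]
opening: 0.949
shift [ 1.   1.9 87. ] turn [-0.001  0.002  0.002] rows>= 2.1 yaw -7.9
```

View pics/s13.png

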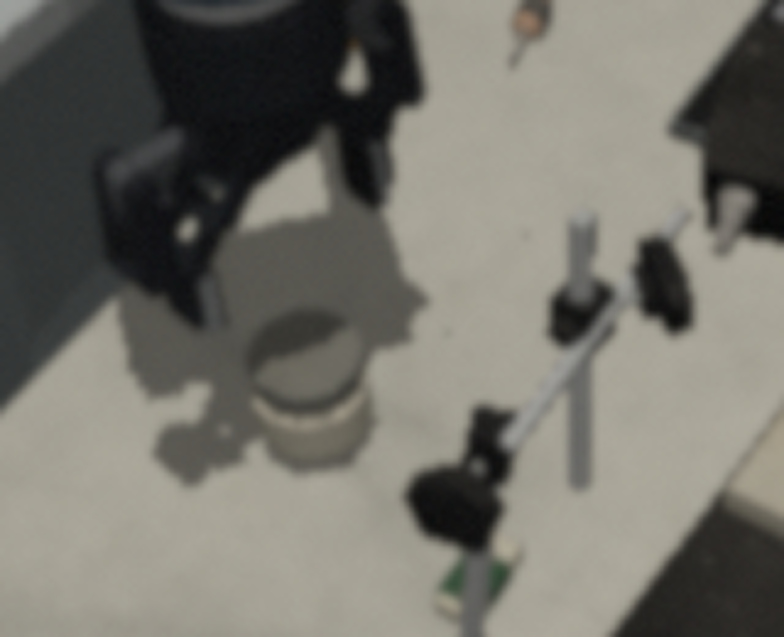

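View pics/t13.png

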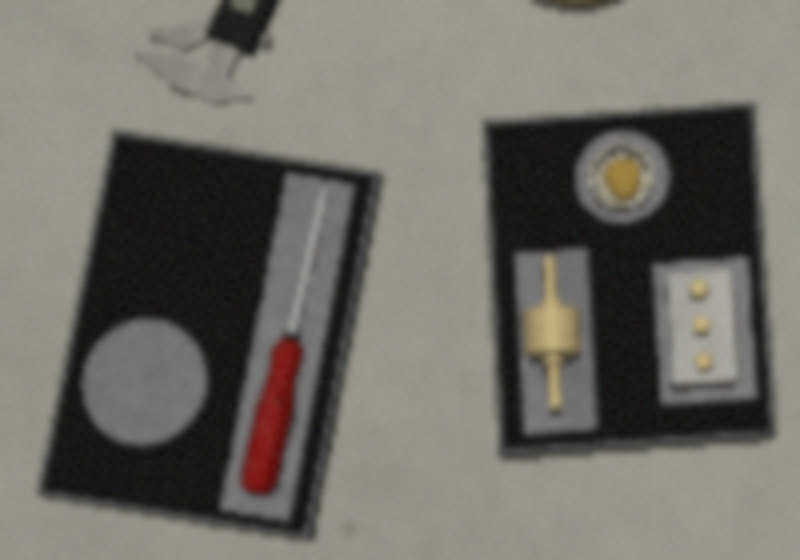

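```bash
python3 - <<'E'
from h import *
print(ray('scene',*px(308,358,4.9,180,200),.058))
E
python3 -m jog '[[[1,1.5,25],[0,0,0],0.95],[[1,1.5,50],[0,0,0],0.95],[[1,1.5,70],[0,0,0],0.95],[[1,1.5,83],[0,0,0],0.95],[[1,1.5,87],[0,0,0],0.95],[[1,1.5,87],[0,0,0],0.95]]'; python3 -m jog '[[[0,0,0],[0,0,0],0.8],[[0,0,0],[0,0,0],0.7],[[0,0,0],[0,0,0],0.6],[[0,0,0],[0,0,0],0.5],[[0,0,0],[0,0,0],0.4],[[0,0,0],[0,0,0],0.4],[[0,0,0],[0,0,0],0.4]]'
```

```text
[ 0.44762657 -0.21514267  0.058     ]
time_s: 24.38
eef_pos: [0.4438, -0.2091, 0.0309]
eef_rot: [-0.001, 0.998, -0.068, -0.002]
wrist_force: [0.2, 0.3, 0.6]
opening: 0.955
time_s: 24.97
eef_pos: [0.4447, -0.2096, 0.0323]
eef_rot: [-0.001, 0.998, -0.068, -0.001]
wrist_force: [-0.3, 1.4, 6.1]
opening: 0.554
```

```bash
python3 -m jog '[[[0,0,-10],[0,0,0],0.4],[[0,0,-35],[0,0,0],0.4],[[0,0,-65],[0,0,0],0.4],[[0,0,-85],[0,0,0],0.4],[[0,0,-85],[0,0,0],0.4],[[0,0,-85],[0,0,0],0.4]]'
python3 - <<'E'
from h import *
p,d=snap("scene","s14");cropsave("s14","s14",(180,170,340,300),4.9)
go(.4872,.3411,.118,-8)
E
```

```text
time_s: 25.47
eef_pos: [0.446, -0.2107, 0.1195]
eef_rot: [0.0, 0.998, -0.068, 0.001]
wrist_force: [-0.6, 0.3, -1.6]
opening: 0.558
shift [ -33.  -551.6    0.7] turn [-0.001  0.001  0.004] rows>= 13.3 yaw -7.8
```

View pics/s14.png

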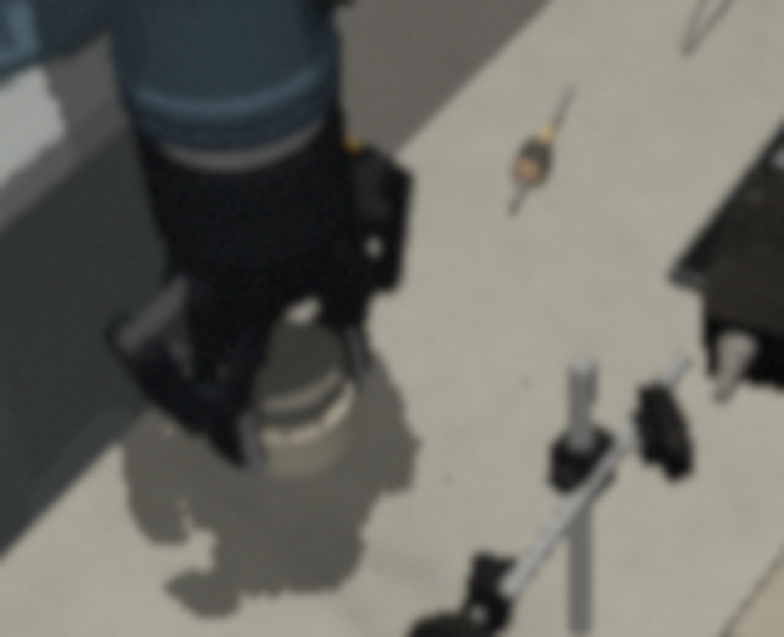

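```bash
python3 -m jog '[[[-1,-12,0],[0,0,0],0.4],[[-2,-38,0],[0,0,0],0.4],[[-4,-72,0],[0,0,0],0.4],[[-6,-108,0],[0,0,0],0.4],[[-9,-146,0],[0,0,0],0.4],[[-11,-184,0],[0,0,0],0.4],[[-13,-222,0],[0,0,0],0.4],[[-16,-260,0],[0,0,0],0.4],[[-18,-298,0],[0,0,0],0.4],[[-20,-336,0],[0,0,0],0.4],[[-22,-374,0],[0,0,0],0.4],[[-25,-412,0],[0,0,0],0.4],[[-27,-450,0],[0,0,0],0.4],[[-29,-488,0.7],[0,0,0],0.4],[[-31,-518,0.7],[0,0,0],0.4],[[-32,-538,0.7],[-0.001,0.001,0.004],0.4],[[-33,-548,0.7],[-0.001,0.001,0.004],0.4],[[-33,-551.6,0.7],[-0.001,0.001,0.004],0.4],[[-33,-551.6,0.7],[-0.001,0.001,0.004],0.4],[[-33,-551.6,0.7],[-0.001,0.001,0.004],0.4]]'
python3 - <<'E'
from h import *
p,d=snap("scene","s15");cropsave("s15","s15",(300,60,460,190),4.9)
go(.4872,.3411,.040,-8)
E
```

```text
time_s: 27.18
eef_pos: [0.4866, 0.34, 0.1172]
eef_rot: [0.001, 0.998, -0.07, -0.001]
wrist_force: [-0.4, 1.0, -1.1]
opening: 0.563
shift [ 0.2 -1.4 77.5] turn [ 0.001  0.001 -0.002] rows>= 1.9 yaw -8.1
```

View pics/s15.png

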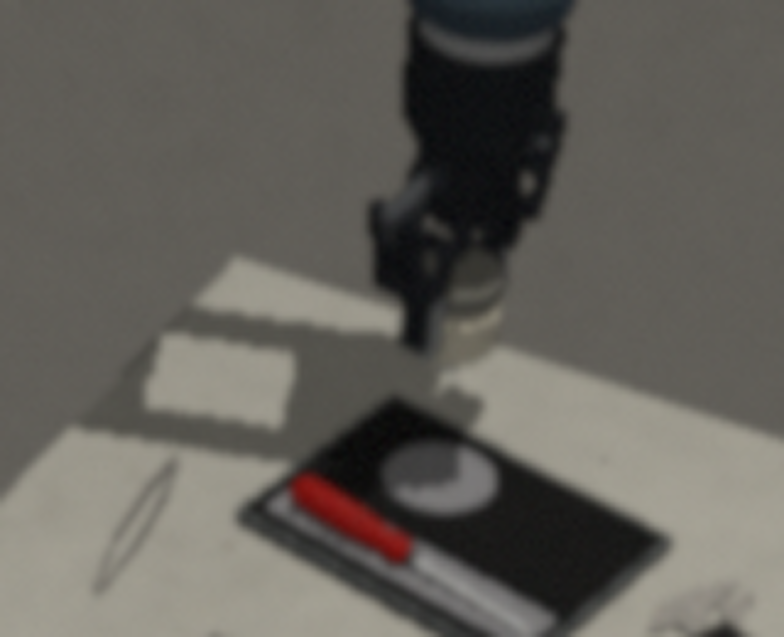

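```bash
python3 -m jog '[[[0.2,-1.4,25],[0,0,0],0.4],[[0.2,-1.4,50],[0,0,0],0.4],[[0.2,-1.4,67],[0,0,0],0.4],[[0.2,-1.4,74],[0,0,0],0.4],[[0.2,-1.4,77],[0,0,0],0.4],[[0.2,-1.4,78.5],[0,0,0],0.4],[[0.2,-1.4,78.5],[0,0,0],0.4]]';python3 -m jog '[[[0,0,0],[0,0,0],0.57],[[0,0,0],[0,0,0],0.6],[[0,0,0],[0,0,0],0.65],[[0,0,0],[0,0,0],0.75],[[0,0,0],[0,0,0],0.75]]';python3 -m jog '[[[0,0,-15],[0,0,0],0.75],[[0,0,-50],[0,0,0],0.75],[[0,0,-90],[0,0,0],0.75],[[0,0,-130],[0,0,0],0.75],[[0,250,-130],[0,0,0],0.75],[[0,250,-130],[0,0,0],0.75],[[0,250,-130],[0,0,0],0.75],[[0,250,-130],[0,0,0],0.75],[[0,370,-130],[0,0,0],0.75],[[0,370,-130],[0,0,0],0.75],[[0,370,-130],[0,0,0],0.75],[[0,370,-130],[0,0,0],0.75],[[0,370,-130],[0,0,0],0.75],[[0,370,-130],[0,0,0],0.75],[[0,370,-130],[0,0,0],0.75],[[0,370,-130],[0,0,0],0.75]]';python3 - <<'E'
from h import *
p,d=snap("scene","s16");cropsave("s16","s16",(300,100,460,250),4)
p,d=snap("top","t16");cropsave("t16","t16",(110,160,310,300),4)
E
```

```text
time_s: 27.82
eef_pos: [0.488, 0.3407, 0.0399]
eef_rot: [0.0, 0.997, -0.071, -0.0]
wrist_force: [1.0, -0.6, -1.0]
opening: 0.558
time_s: 28.23
eef_pos: [0.4882, 0.3408, 0.0402]
eef_rot: [-0.0, 0.997, -0.071, 0.0]
wrist_force: [-0.5, 0.1, -1.2]
opening: 0.752
time_s: 29.57
eef_pos: [0.4358, -0.0254, 0.1702]
eef_rot: [-0.0, 0.997, -0.072, 0.0]
wrist_force: [-0.6, 0.9, -0.1]
opening: 0.749
```

View pics/s16.png

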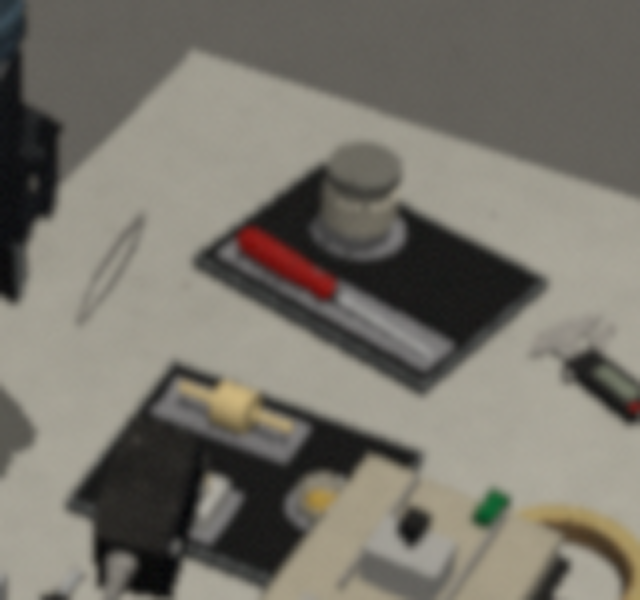

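View pics/t16.png

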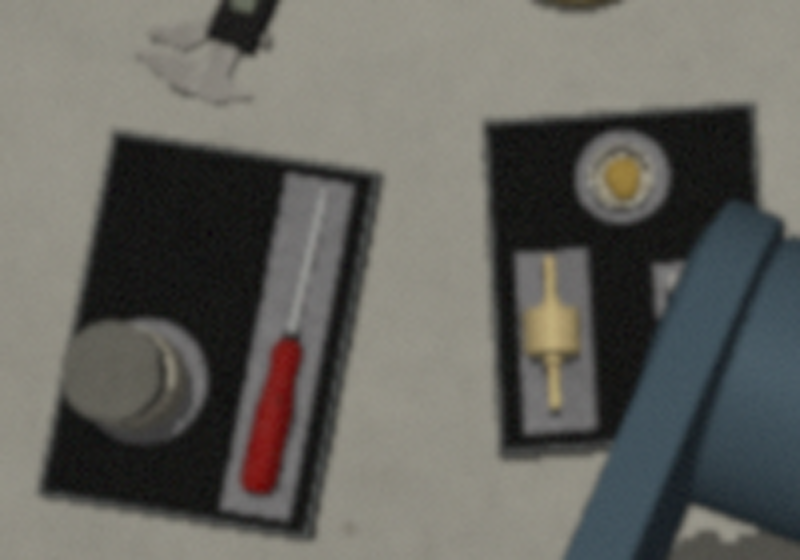

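Run:
```python
from h import *
B=lambda x,y,z: ray("top",*px(x,y,4,110,160),z)[:2]
def loc(p,o,t): c,s=np.cos(np.radians(t)),np.sin(np.radians(t));return (np.array([[c,s],[-s,c]])@(p-np.array(o))*1e3).round(1)
f=((.51404,.30925),82.04);b=((.54621,.09985),94.7)
print("jar",loc(B(112,371,.065),*f),"drv",loc((B(322,188,.012)+B(259,493,.017))/2,*f))
print("rotor",loc(B(551,331,.021),*b),"dish",loc(B(622,177,.019),*b))
S=pts("scene",np.load("/tmp/s16.npy"));T=pts("top",np.load("/tmp/t16.npy"))
P=T
def zat(x,y): u,v=px(x,y,4,110,160);return np.median(P[int(v)-1:int(v)+2,int(u)-1:int(u)+2,2]).round(4)
for n,q in dict(jar=(112,371),rotor=(551,331),dish=(622,177),drv=(270,430),foam1=(180,250),foam2=(560,150)).items(): print(n,zat(*q))
c=px(699,325,4,110,160); p=np.load("/tmp/t13.npy");Q=pts("top",p);print("block top z",np.median(Q[240:255,280:292,2]),"block",loc(ray("top",*c,.033)[:2],*b))
```

```text
jar [26.7 29.9] drv [-41.2  -3.3]
rotor [38.6 25.9] dish [ -0.4 -50.5]
jar 0.0646
rotor 0.0361
dish 0.0167
drv 0.0258
foam1 0.0122
foam2 0.0106
block top z 0.02337129624549794 block [-36.2  29.2]
```

```bash
python3 -c "
from bench import *
print(hand_in())"
```

```text
the job is handed in; nothing more can be done
None
```

I placed all five parts in their pockets, in the required order, and handed the job in at about 30 s of the 118 s allowed. The balancing kit (rotor, block, dish) was complete before I started on the fitting kit, where the screwdriver went in first and then the jar.

My last pictures put every part within the position limits:

| Part | Measured in its tray, x / y (mm) | Pocket centre (mm) |
|---|---|---|
| Gauge rotor | +38.6 / +25.9 | +38 / +30 |
| Trial block | -36.2 / +29.2 | -37 / +30 |
| Putty dish | -0.4 / -50.5 | 0 / -52 |
| Screw jar | +26.7 / +29.9 | +28 / +30 |
| Screwdriver | -41.2 / -3.3 | -40 / 0 |

- **Heights:** the depth readings fit the parts lying on their pocket floors. They scatter by 1–2 mm; for example, the dish rim read 16.7 mm where 19 mm was expected.
- **Trial block:** the arm hid it in the final top picture, so its figures come from the picture taken before the jar was placed. Nothing went near it after that.
- **Screwdriver:** it lies about 1–2 degrees off the pocket line, well inside the limit.
- **Arm:** the gripper was open and clear of everything at hand-in. The highest wrist force reading was about 14 N, during a deliberate fingertip touch on the table.

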